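# Garlic from the keeper box behind the spice jars

### The arm

A 6-joint arm with a two-finger parallel gripper is mounted at the origin on a cart in front of the work surface, level with it; the furniture and walls round the work are solid. World frame = base frame: x ahead of the robot, y to its left, z up, the work surface at z = 0. Lengths are in mm, angles in rad, forces in N, time in s.
With the tool pointing down it reaches from about 350 to 775 mm from the base axis. Payload 7.3 kg.
Tool frame: the origin (TCP) lies between the finger pads; the fingertips stand tcp_to_tips ahead of it and the grasp point (between the pads) lies 5 mm behind it (tcp_to_tips is the distance from the TCP to the fingertips, in mm); z points along the fingers, x is the direction in which the jaws open and shut, and the axes are right-handed (so a half turn about z gives the same grasp; the last joint's range is limited). The gripper opens to 92 mm and grips with 3 to 60 N. Pads are 19 mm wide; open, the fingers measure 130 mm over their backs; the gripper's body (75 mm by 190 mm) begins 47 mm behind the grasp point.
Start: joints at [1.111, 0.342, 1.524, -0, 1.275, -0.146], TCP at [162.039, 499.386, 240.741] pointing down, gripper open.
Joint ranges: [-2.53, 2.53], [-0.77, 2.02], [0.04, 2.7], [-1, 4.14], [0.28, 2.66], [-3.11, 3.11]. Speed limits (rad/s): [2.57, 2.57, 3.14, 3.14, 3.14, 3.14].

### API

Orientations are given as [roll, pitch, yaw] about the fixed x, y, z axes, in that order (R = Rz(yaw) Ry(pitch) Rx(roll)).
In Python, from plant import * gives the robot as it stands.
- The arm moves only by the tool drive_tool, never from a script. Its argument "deltas" is a list of rows, each an object of numbers: "hand": the gripper's target within -1 to 1 (shut at 1, half-way at 0, fully open at -1); "tx", "ty", "tz": the shift along the tool's x, y, z each as a share of 4 cm, from -1 to 1; "wx", "wy", "wz": the turn, a rotation vector about the tool's x, y, z each as a share of 5 degrees, from -1 to 1. In form: [{"hand": .., "tx": .., "ty": .., "tz": .., "wx": .., "wy": .., "wz": ..}, ...]. A call has 1 to 20 rows; each row shifts and turns the commanded pose from where the row before left it, along the tool's axes as they then stand; what a row does not reach is not made up. A row lasts 1/12 s, in which the tool goes at most 41.7 mm and 7.16 degrees, less where a joint would pass 70% of its speed; a pose out of reach is approached as far as the arm can. A call with a number of a shift or a turn outside -1 to 1 is refused whole. A call with a gripper value outside its range is refused whole. The fingers move at their own pace and stop on an object; the grip force is fixed at half the most. Time passes only in rows, so rows that do not move let the fingers close. It gives the time, the measured TCP pose, the force and the opening at its end, in the units of the state.
- get_obs(): the state, without advancing time (a new reading comes with each control period).
- capture(name): name is "scene" or "top"; returns the picture (384x512x3 uint8, red, green, blue); there is no depth.
- camera_model(name): a dict with "fx", "fy", "cx", "cy" (pixels), "rvec" (rotation vector, rad) and "tvec" (3), from world to camera coordinates, as OpenCV has them. Camera axes: x right, y down, z forward; pixel columns grow to the right and rows downward; lengths in mm; the calibration is good to about 2 mm. A picture is of the moment at which its call begins. camera_model takes no time and is no camera call.
- close_job(): hands the job in, once; it reports no verdict.
The state is a dict: "time": time; "joint_positions": joint angles; "dq": joint speeds; "tau": joint torques, N m; "tool_pos": TCP position; "tcp_rot": TCP orientation; "contact_force": force on the tool from outside, world axes, zero at the start; "moment": the same for the moment, N m; "grip_width": finger opening in mm.
Only numpy, scipy, OpenCV 4.12 (cv2) and the standard library are available. Lean on these libraries where they do the work, as an engineer would, in place of code of your own. Each camera call takes 0.05 s, during which the arm holds its last target.

### The job

I need the garlic bulb from the wooden keeper box, but three seasoning jars stand in front of it where its clear lid has to slide out. Stand all three upright on the dark wooden tray at the side, slide the lid open towards you, put the garlic in the middle of the white saucer (leave the lemon lying in its bay) and push the lid fully shut again. Then stand each jar upright back on the very spot where it stood before.

Things in the scene. Friction and masses are not known exactly. Their poses are not given: they have to be found in the camera images.
- keeper_box: fixed light-wood box with air holes, 112 (x) x 248 (y) mm, walls 8 mm thick and 66 mm high, rails beside and behind the lid 76. Origin: centre of its underside; -x = its front, towards the robot (turned up to 0.12 rad). A middle wall along x leaves two bays, 96 (x) x 113 (y) mm inside, floor at 6 mm, centres at y = +-62 mm; garlic in one, lemon in the other, 7 mm behind the middle
- keeper_lid (a joint): clear plastic lid (4 mm thick, top at 71 mm): how far it has slid out over the front wall along the box's -x, in m; 0 = shut, 0.080 = fully open, at the stop. About 1 N of friction, stays where left, cannot lift off. Fully open it still covers the front 24 mm of the box inside and sticks out 80 mm in front, over the places of the three jars
- lid_knob (a point): round wooden knob on the lid, 18 to 24 mm across (narrowest 8 mm up), 25 mm high, from 70 to 95 mm above the worktop. The point is on its axis, half-way up; with the lid shut it lies at box x = -15 mm, y = 0. It moves with the lid; axes as the box
- spice_jar_mid (a point): round glass spice jar with a tall red cap, 45 mm across, 106 mm high (the tallest), standing in the row of three just in front of the box, about 93 mm before the box's middle, 85 mm from the next. Point at its centre, 53 mm above its underside; z up. The three change places
- square_jar_mid (a point): spice jar with a rounded-square glass body and a golden yellow cap, 42 mm across, 96 mm high, in the same row before the box. Point at its centre, 48 mm above its underside; z up.
- shaker_mid (a point): glass salt shaker with a grey domed metal top (35 mm across up there), 44 mm across, 90 mm high (the lowest of the three), in the same row. Point at its centre, 45 mm above its underside; z up
- garlic_mid (a point): white garlic bulb, about 54 mm across and 55 mm high with a pointed top, loose in one bay of the box, seen through the lid. Point at its centre, 27 mm above its underside; turned at random.
- lemon_mid (a point): yellow lemon, 72 x 55 x 56 mm, lying in the other bay; it stays there. Point at its centre.
- tray: fixed low dark-wood tray with brass handles at its ends, 235 (x) x 125 (y) mm outside, rim 16 mm high and 6 mm thick, floor 6 mm above the worktop, left or right of the box. Origin: centre of its underside; long axis = x. It takes the three jars in a row along x, 70 mm apart
- saucer: fixed white saucer, 144 mm across, rim 16 mm high, on the other side of the box. Origin: centre of its underside; its flat middle is 90 mm across and 5 mm above the worktop.
Things that resemble listed ones, but are neither listed nor needed, are in the scene too. What is shaped like the part that bears shaker_mid but orange or turquoise is not meant.

How it is judged (in metres and radians):
On the way, in this order (a step that is already met when the one before it is completed fails the run):
1. all three jars stand upright on the tray, inside its rim, released (x of spice_jar_mid in the frame of tray between -0.105 and 0.105 m and y of spice_jar_mid in the frame of tray between -0.05 and 0.05 m and z of spice_jar_mid in the frame of tray below 0.067 m and angle between each of spice_jar_mid, square_jar_mid, shaker_mid's own z axis and vertical below 0.12 rad and linear speed of each of spice_jar, square_jar, shaker below 0.03 m/s and x of square_jar_mid in the frame of tray between -0.105 and 0.105 m and y of square_jar_mid in the frame of tray between -0.05 and 0.05 m and z of square_jar_mid in the frame of tray below 0.062 m and x of shaker_mid in the frame of tray between -0.105 and 0.105 m and y of shaker_mid in the frame of tray between -0.05 and 0.05 m and z of shaker_mid in the frame of tray below 0.059 m and contact force between the fingers and spice_jar below 0.2 N and contact force between the fingers and square_jar below 0.2 N and contact force between the fingers and shaker below 0.2 N), for 0.2 s.
2. the garlic lies in the middle of the saucer, released, the lid still open (horizontal distance between garlic_mid and saucer below 0.02 m and z of garlic_mid in the frame of saucer below 0.045 m and linear speed of garlic below 0.03 m/s and contact force between the fingers and garlic below 0.2 N and value of joint keeper_lid above 0.03 m), for 0.2 s.
3. the lid is shut again (value of joint keeper_lid below 0.006 m), for 0.2 s.
At the end, for the whole second after the job is handed in: each of the three jars stands upright (within 0.12 rad) within 15 mm of where it stood at the start, the garlic rests in the saucer within 20 mm of its centre, the lid is shut to within 6 mm, the lemon is still in its bay (moved less than 30 mm), all at rest and released (distance of each of spice_jar_mid, square_jar_mid, shaker_mid from where it was at the start of the episode below 0.015 m and angle between each of spice_jar_mid, square_jar_mid, shaker_mid's own z axis and vertical below 0.12 rad and linear speed of each of spice_jar, square_jar, shaker, garlic below 0.03 m/s and horizontal distance between garlic_mid and saucer below 0.02 m and z of garlic_mid in the frame of saucer below 0.045 m and value of joint keeper_lid below 0.006 m and distance of lemon_mid from where it was at the start of the episode below 0.03 m); the robot touches nothing.
It fails at once if a jar is toppled (leans more than 0.6 rad) (angle between any of spice_jar_mid, square_jar_mid, shaker_mid's own z axis and vertical above 0.6 rad).
It fails at once if the lemon is lifted out of the box (height (world z) of lemon_mid above 0.075 m).
It also fails if it takes over 147 s, if anything falls off the work surface, if the arm or the gripper's body presses on something with over 40 N, if the wrist force passes 120 N, or if a joint passes its speed limit or range.

## Working session

There is one attempt and no reset: what is moved stays moved. The work goes in short steps, Python scripts to look and compute and a tool call to move; the robot and the scene stay as the last step left them, time stands still between calls to the robot, and variables do not carry over. Pictures are saved under pics/ and viewed, and the job is handed in when it is done.

Besides the shell and the picture viewer there is one more tool, called after "Request:" as name(argument=value, ...), one argument or row to a line, values as JSON. drive_tool: Moves the arm, as the interface text tells. Its arguments: {"type":"object","properties":{"deltas":{"type":"array","items":{"type":"object","properties":{"hand":{"type":"number"},"tx":{"type":"number"},"ty":{"type":"number"},"tz":{"type":"number"},"wx":{"type":"number"},"wy":{"type":"number"},"wz":{"type":"number"}}}}},"required":["deltas"]}

```bash
mkdir -p pics; ls; python3 - <<'E'
from plant import *
import cv2
print(get_obs())
for n in("scene","top"):
    im=capture(n); cv2.imwrite(f"pics/{n}0.png",im[:,:,::-1]); print(camera_model(n))
E
```

```text
pics
{'time': 0.0, 'joint_positions': array([ 1.11100024e+00,  3.42717935e-01,  1.52502978e+00, -2.33448154e-05,
        1.27539272e+00, -1.46012524e-01]), 'dq': array([-0.00227792,  0.00047671, -0.00111273, -0.00070973,  0.00068643,
       -0.00133591]), 'tau': array([ 1.07210446e-03, -4.31241131e+01, -2.44225788e+01,  7.18824542e-02,
        5.58572123e-02, -1.28434071e-04]), 'tool_pos': array([161.86244275, 499.01392686, 240.04297755]), 'tcp_rot': array([-3.14138955e+00,  1.53456221e-03,  1.25701973e+00]), 'contact_force': array([-1.05517966,  0.50195613,  0.39362192]), 'moment': array([-0.01729472, -0.05008985,  0.0559777 ]), 'grip_width': 91.59151511208309}
{'fx': 400.33637562637267, 'fy': 400.33637562637267, 'cx': 261.30699955713226, 'cy': 193.87414645783198, 'rvec': array([ 1.96538448, -0.59000569,  0.36229985]), 'tvec': array([-408.17551397,  191.81385176,  834.72565425])}
{'fx': 373.5627946352777, 'fy': 373.5627946352777, 'cx': 259.34230617271083, 'cy': 194.86543469127028, 'rvec': array([ 2.17103551, -2.21133266,  0.12241545]), 'tvec': array([ -11.71132169,  493.46504236, 1062.8986241 ])}
```

View pics/scene0.png

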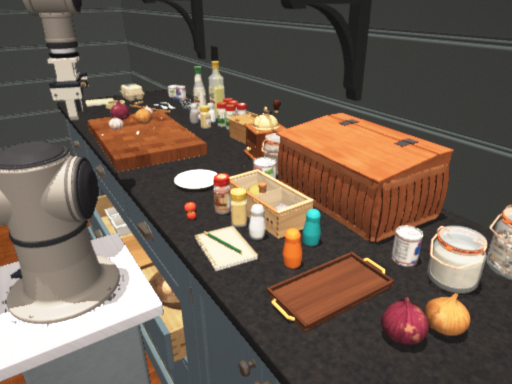

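View pics/top0.png

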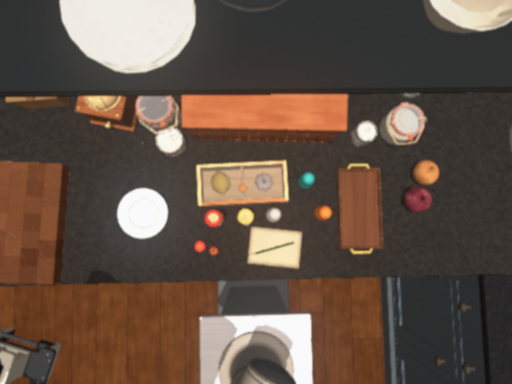

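```bash
cat > h.py <<'E'
import cv2,numpy as np
from plant import *
def cam(n):
    m=camera_model(n);K=np.array([[m['fx'],0,m['cx']],[0,m['fy'],m['cy']],[0,0,1.]])
    return K,np.array(m['rvec'],float),np.array(m['tvec'],float)
def ray(n,uv,z):
    K,r,t=cam(n);R=cv2.Rodrigues(r)[0];c=-R.T@t
    d=R.T@np.linalg.inv(K)@np.array([uv[0],uv[1],1.]);s=(z-c[2])/d[2];return c+s*d
def proj(n,P):
    K,r,t=cam(n);return cv2.projectPoints(np.array(P,float).reshape(-1,3),r,t,K,None)[0].reshape(-1,2)
def tri(uvs,uvt):
    A=[];b=[]
    for n,uv in(("scene",uvs),("top",uvt)):
        K,r,t=cam(n);R=cv2.Rodrigues(r)[0];c=-R.T@t
        d=R.T@np.linalg.inv(K)@np.array([uv[0],uv[1],1.]);d/=np.linalg.norm(d)
        M=np.eye(3)-np.outer(d,d);A.append(M);b.append(M@c)
    return np.linalg.lstsq(np.vstack(A),np.hstack(b),rcond=None)[0]
def blobs(im,lo,hi,amin=15):
    hsv=cv2.cvtColor(im,cv2.COLOR_RGB2HSV)
    m=cv2.inRange(hsv,np.array(lo),np.array(hi))
    n,l,s,c=cv2.connectedComponentsWithStats(m)
    return m,[(tuple(c[i].round(1)),tuple(s[i])) for i in range(1,n) if s[i][4]>=amin]
E
python3 - <<'E'
import cv2
t=cv2.imread('pics/top0.png');s=cv2.imread('pics/scene0.png')
cv2.imwrite('pics/tc.png',cv2.resize(t[140:280,110:390],None,fx=2.85,fy=2.85,interpolation=cv2.INTER_CUBIC))
cv2.imwrite('pics/sc.png',cv2.resize(s[155:335,165:405],None,fx=3.3,fy=3.3,interpolation=cv2.INTER_CUBIC))
E
```

```text
(no output)
```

View pics/tc.png

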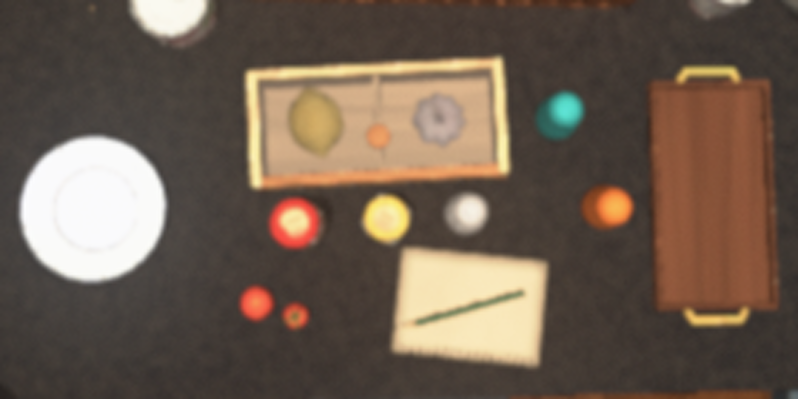

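View pics/sc.png

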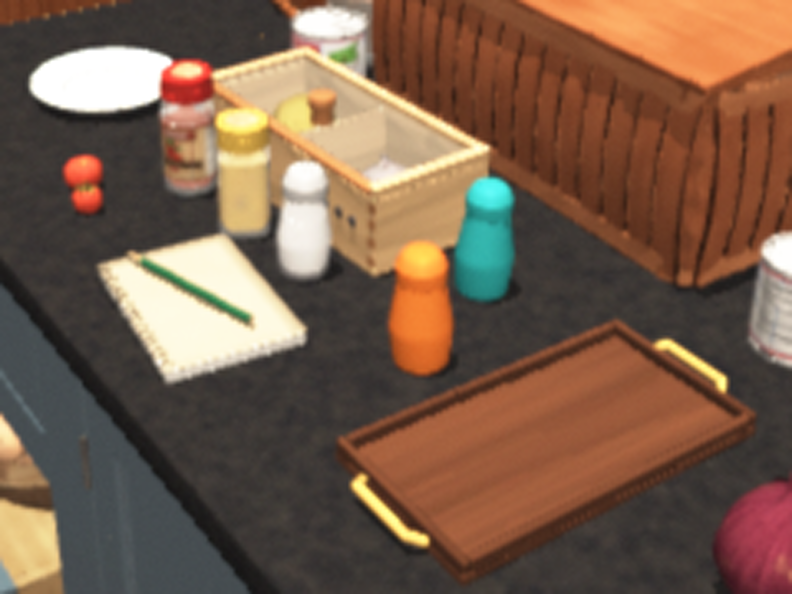

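```bash
cat > m1.py <<'E'
from h import *
t=cv2.imread('pics/top0.png')[:,:,::-1].copy();s=cv2.imread('pics/scene0.png')[:,:,::-1].copy()
def show(lab,im,lo,hi,roi,n,amin=12):
    x0,y0,x1,y1=roi;sub=np.ascontiguousarray(im[y0:y1,x0:x1])
    m,b=blobs(sub,lo,hi,amin)
    for c,st in b: print(lab,n,np.add(c,(x0,y0)).round(1),st[0]+x0,st[1]+y0,*st[2:])
show('red',t,(0,150,120),(6,255,255),(190,195,235,235),'top')
show('red',t,(174,150,120),(180,255,255),(190,195,235,235),'top')
show('yel',t,(20,80,150),(35,255,255),(230,200,262,235),'top')
show('wht',t,(0,0,110),(180,60,255),(260,200,290,225),'top')
show('knob',t,(0,130,150),(20,255,255),(232,178,252,198),'top')
show('garlic',t,(100,15,90),(150,90,255),(250,165,280,198),'top')
show('lemon',t,(15,100,70),(35,255,255),(205,165,240,200),'top')
show('saucer',t,(0,0,140),(180,60,255),(110,180,175,245),'top')
show('tray',t,(0,90,50),(14,255,140),(330,160,395,260),'top',200)
show('box',t,(10,60,150),(35,200,255),(190,155,295,210),'top',60)
show('orange',t,(5,150,100),(18,255,255),(305,195,335,230),'top')
show('teal',t,(80,100,80),(95,255,255),(290,165,325,200),'top')
show('red',s,(0,150,120),(6,255,255),(205,165,240,200),'scene')
show('yel',s,(20,130,120),(32,255,255),(225,180,252,235),'scene')
E
python3 m1.py
python3 - <<'E'
import cv2
t=cv2.imread('pics/top0.png')
cv2.imwrite('pics/tb.png',cv2.resize(t[150:240,190:290],None,fx=6.6,fy=6.6,interpolation=cv2.INTER_CUBIC))
E
```

```text
red top [212.7 218.1] 204 209 18 18 154
yel top [245.3 216.1] 238 208 16 17 202
wht top [273.5 214.4] 266 208 16 14 178
knob top [242.3 187.4] 239 184 8 8 44
lemon top [234.5 165.5] 230 165 10 2 16
lemon top [220.2 182.4] 211 171 20 24 340
saucer top [142.1 212.9] 117 188 51 51 2065
tray top [361. 207.] 337 167 47 83 2775
box top [240.8 183.4] 196 160 93 46 3403
orange top [322.7 212.2] 314 205 18 15 215
teal top [306.3 179.8] 299 172 16 16 194
red scene [221.4 180.2] 214 173 16 14 145
yel scene [237.5 196. ] 231 188 15 14 111
```

View pics/tb.png

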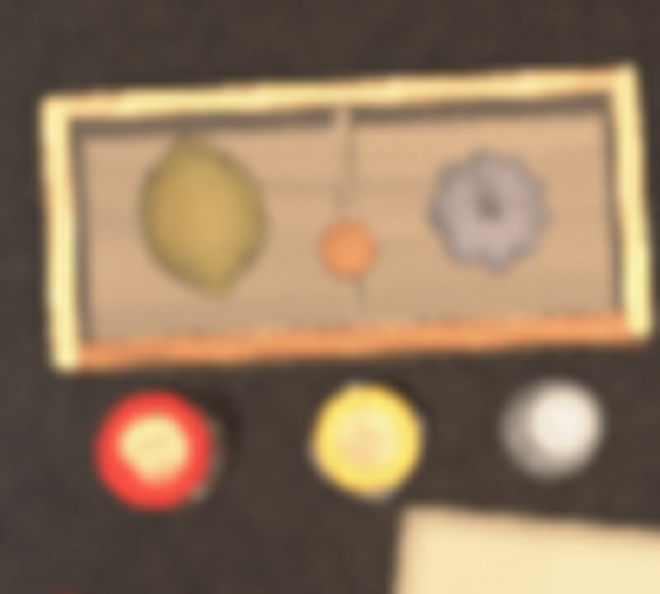

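```bash
cat > m2.py <<'E'
from h import *
C=np.array([(40,97),(637,67),(650,337),(55,372)])/6.6+np.array([190,150])-0.42
P=np.array([ray('top',c,76) for c in C]);print('box corners\n',P.round(1))
c=P.mean(0);print('box c',c.round(1))
yv=(P[0]+P[3]-P[1]-P[2])/2;xv=(P[0]+P[1]-P[2]-P[3])/2
print('len',np.linalg.norm(yv),np.linalg.norm(xv),'yaw',np.arctan2(-yv[0],yv[1]),np.arctan2(xv[1],xv[0]))
yaw=(248*np.arctan2(-yv[0],yv[1])+112*np.arctan2(xv[1],xv[0]))/360
R=np.array([[np.cos(yaw),-np.sin(yaw)],[np.sin(yaw),np.cos(yaw)]])
print('yaw',yaw)
for k,v in dict(row_l=(-93,85),row_m=(-93,0),row_r=(-93,-85),knob=(-15,0),gar=(7,-62),lem=(7,62)).items(): print(k,(c[:2]+R@v).round(1))
# jars: red cap annulus top z106
red_full=[(212.5,218.1)]
t=cv2.imread('pics/top0.png')[:,:,::-1].copy()
for nm,uv,z in(('spice',(213.0,217.9),104),('square',(245.3,216.1),95),('shaker',(274.9,214.3),85),('knob',(242.3,187.4),95),('garlic',((489/6.6)+190-.4,(210/6.6)+150-.4),33),('saucer',(142.1,212.9),16),('orange',(323.5,212.5),85),('teal',(307.3,179.3),85)):
    print(nm,ray('top',uv,z).round(1), 'box', (R.T@(ray('top',uv,z)[:2]-c[:2])).round(1))
T=np.array([(650,80),(768,80),(777,308),(656,309)])/2.85+np.array([110,140])-0.3
P=np.array([ray('top',u,16) for u in T]);print('tray',P.round(1),P.mean(0).round(1))
E
python3 m2.py
```

```text
box corners
 [[576.3 155.   76. ]
 [585.3 -95.6  76. ]
 [471.2 -98.1  76. ]
 [461.  149.4  76. ]]
box c [523.5  27.7  76. ]
len 249.2160892394168 114.75425066993512 yaw 0.03846677645717062 0.035373104696262134
yaw 0.03750430079822131
row_l [427.3 109.1]
row_m [430.5  24.2]
row_r [433.7 -60.7]
knob [508.5  27.1]
gar [532.8 -34. ]
lem [528.1  89.9]
spice [426.9 105.9 104. ] box [-93.5  81.7]
square [430.3  20.2  95. ] box [-93.3  -4. ]
shaker [434.  -60.3  85. ] box [-92.7 -84.5]
knob [508.  27.  95.] box [-15.5  -0.1]
garlic [530.8 -33.7  33. ] box [  5.  -61.6]
saucer [447.3 317.7  16. ] box [-65.2 292.7]
orange [ 436.4 -193.3   85. ] box [ -95.3 -217.6]
teal [ 528.4 -151.7   85. ] box [  -1.8 -179.4]
tray [[ 569.8 -253.9   16. ]
 [ 567.9 -377.1   16. ]
 [ 333.2 -375.4   16. ]
 [ 334.8 -251.2   16. ]] [ 451.4 -314.4   16. ]
```

```bash
python3 - <<'E'
import plant
print([k for k in dir(plant) if not k.startswith('__')])
for k in('tcp_to_tips','TCP_TO_TIPS'): print(getattr(plant,k,None))
from h import *
for n in('top','scene'):
    K,r,t=cam(n);print(n,(-cv2.Rodrigues(r)[0].T@t).round(0))
print('spice capA',proj('scene',[[426.9,105.9,106],[426.9,105.9,0]]),'sq',proj('scene',[[430.3,20.2,96],[430.5,24.2,96],[430.3,20.2,0]]),'sh',proj('scene',[[434,-60.3,90],[434,-60.3,0]]))
print(proj('scene',[[426.9,109.1,106]]))
s=cv2.imread('pics/scene0.png')
cv2.imwrite('pics/s2.png',cv2.resize(s[165:245,205:275],None,fx=7.5,fy=7.5,interpolation=cv2.INTER_CUBIC))
E
```

```text
['Unreachable', 'camera_model', 'capture', 'close_job', 'get_obs', 'tcp_to_tips']
14.0
None
top [ 402.   10. 1101.]
scene [ -22. -778.  543.]
spice capA [[220.40554303 176.14188692]
 [222.20943138 210.69426074]] sq [[237.71669099 190.82830164]
 [236.99198317 190.23619084]
 [238.74857767 223.37091565]] sh [[256.04092057 204.93475725]
 [256.33165924 236.65682525]]
[[219.84368613 175.74038816]]
```

View pics/s2.png

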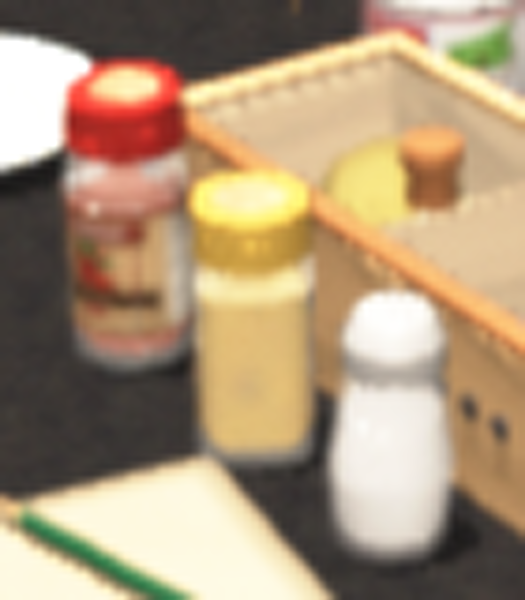

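Request:
drive_tool(
  deltas=[
    {"hand": -0.4,"wz": -0.8},
    {"hand": -0.4,"wz": -0.8},
    {"hand": -0.4,"wz": -0.8},
    {"hand": -0.4,"wz": -0.8},
    {"hand": -0.4,"wz": -0.82},
    {"hand": -0.4},
    {"hand": -0.4},
  ],
)

```text
invalid input
```

```bash
cat >> h.py <<'E'
from scipy.spatial.transform import Rotation as Ro
def plan(*targets):
    o=get_obs();p=np.array(o['tool_pos']);R=Ro.from_euler('xyz',o['tcp_rot']).as_matrix()
    print('t',round(o['time'],2),'pos',p.round(1),'rpy',np.round(o['tcp_rot'],3),'F',np.round(o['contact_force'],1),'w',round(o['grip_width'],1))
    for t in targets:
        d=R.T@(np.array(t,float)-p)/40;print(t,'units',d.round(2),'|',np.abs(d).max().round(1));p=np.array(t,float)
E
cat > p.py <<'E'
import sys
from h import *
plan(*[tuple(map(float,a.split(','))) for a in sys.argv[1:]])
E
python3 p.py 427,105.5,200
```

```text
t 0.1 pos [161.9 499.1 240.1] rpy [-3.141e+00  1.000e-03  1.257e+00] F [-0.2 -0.   0.7] w 91.4
(427.0, 105.5, 200.0) units [-7.31  9.34  1.01] | 9.3
```

Request:
drive_tool(
  deltas=[
    {"hand": -0.4,"tx": 0,"ty": 0,"tz": 0,"wx": 0,"wy": 0,"wz": -0.8},
    {"hand": -0.4,"tx": 0,"ty": 0,"tz": 0,"wx": 0,"wy": 0,"wz": -0.8},
    {"hand": -0.4,"tx": 0,"ty": 0,"tz": 0,"wx": 0,"wy": 0,"wz": -0.8},
    {"hand": -0.4,"tx": 0,"ty": 0,"tz": 0,"wx": 0,"wy": 0,"wz": -0.8},
    {"hand": -0.4,"tx": 0,"ty": 0,"tz": 0,"wx": 0,"wy": 0,"wz": -0.8},
    {"hand": -0.4,"tx": 0,"ty": 0,"tz": 0,"wx": 0,"wy": 0,"wz": 0},
    {"hand": -0.4,"tx": 0,"ty": 0,"tz": 0,"wx": 0,"wy": 0,"wz": 0},
  ],
)

```text
time: 0.68
tool_pos: [162.0, 499.2, 240.4]
tcp_rot: [-3.141, 0.0, 1.604]
contact_force: [-0.8, -0.4, -0.0]
grip_width: 64.3
```

```bash
python3 p.py 427,105.5,180
```

```text
t 0.68 pos [162.  499.2 240.4] rpy [-3.141  0.     1.604] F [-0.8 -0.4 -0. ] w 64.3
(427.0, 105.5, 180.0) units [-10.06   6.3    1.51] | 10.1
```

Request:
drive_tool(
  deltas=[
    {"hand": -0.4,"tx": -0.67,"ty": 0.42,"tz": 0.1,"wx": 0,"wy": 0,"wz": 0},
    {"hand": -0.4,"tx": -0.67,"ty": 0.42,"tz": 0.1,"wx": 0,"wy": 0,"wz": 0},
    {"hand": -0.4,"tx": -0.67,"ty": 0.42,"tz": 0.1,"wx": 0,"wy": 0,"wz": 0},
    {"hand": -0.4,"tx": -0.67,"ty": 0.42,"tz": 0.1,"wx": 0,"wy": 0,"wz": 0},
    {"hand": -0.4,"tx": -0.67,"ty": 0.42,"tz": 0.1,"wx": 0,"wy": 0,"wz": 0},
    {"hand": -0.4,"tx": -0.67,"ty": 0.42,"tz": 0.1,"wx": 0,"wy": 0,"wz": 0},
    {"hand": -0.4,"tx": -0.67,"ty": 0.42,"tz": 0.1,"wx": 0,"wy": 0,"wz": 0},
    {"hand": -0.4,"tx": -0.67,"ty": 0.42,"tz": 0.1,"wx": 0,"wy": 0,"wz": 0},
    {"hand": -0.4,"tx": -0.67,"ty": 0.42,"tz": 0.1,"wx": 0,"wy": 0,"wz": 0},
    {"hand": -0.4,"tx": -0.67,"ty": 0.42,"tz": 0.1,"wx": 0,"wy": 0,"wz": 0},
    {"hand": -0.4,"tx": -0.67,"ty": 0.42,"tz": 0.1,"wx": 0,"wy": 0,"wz": 0},
    {"hand": -0.4,"tx": -0.67,"ty": 0.42,"tz": 0.1,"wx": 0,"wy": 0,"wz": 0},
    {"hand": -0.4,"tx": -0.67,"ty": 0.42,"tz": 0.1,"wx": 0,"wy": 0,"wz": 0},
    {"hand": -0.4,"tx": -0.67,"ty": 0.42,"tz": 0.1,"wx": 0,"wy": 0,"wz": 0},
    {"hand": -0.4,"tx": -0.67,"ty": 0.42,"tz": 0.1,"wx": 0,"wy": 0,"wz": 0},
    {"hand": -0.4,"tx": 0,"ty": 0,"tz": 0,"wx": 0,"wy": 0,"wz": 0},
  ],
)

```text
time: 2.02
tool_pos: [430.6, 102.8, 180.2]
tcp_rot: [3.141, 0.001, 1.6]
contact_force: [-0.3, 0.0, 0.3]
grip_width: 64.4
```

```bash
python3 p.py 427,105.5,65
```

```text
t 2.02 pos [430.6 102.8 180.2] rpy [3.141e+00 1.000e-03 1.600e+00] F [-0.3  0.   0.3] w 64.4
(427.0, 105.5, 65.0) units [ 0.07 -0.09  2.88] | 2.9
```

Request:
drive_tool(
  deltas=[
    {"hand": -0.4,"tx": 0,"ty": 0,"tz": 0,"wx": 0,"wy": 0,"wz": 0},
    {"hand": -0.4,"tx": 0,"ty": 0,"tz": 0,"wx": 0,"wy": 0,"wz": 0},
  ],
)

```text
time: 2.18
tool_pos: [427.6, 106.8, 180.6]
tcp_rot: [-3.141, -0.0, 1.604]
contact_force: [-0.4, -0.0, -0.2]
grip_width: 64.0
```

```bash
python3 - <<'E'
from h import *
for n in('top','scene'):
    im=capture(n)[:,:,::-1]
    cv2.imwrite(f'pics/{n}1.png',cv2.resize(im[130:260,170:320] if n=='top' else im[100:260,170:330],None,fx=4,fy=4,interpolation=cv2.INTER_CUBIC))
E
python3 p.py 427,105.5,65
```

```text
t 2.28 pos [427.4 107.4 180.8] rpy [-3.141 -0.     1.607] F [0.1 0.2 0. ] w 64.0
(427.0, 105.5, 65.0) units [-0.05 -0.01  2.9 ] | 2.9
```

View pics/scene1.png

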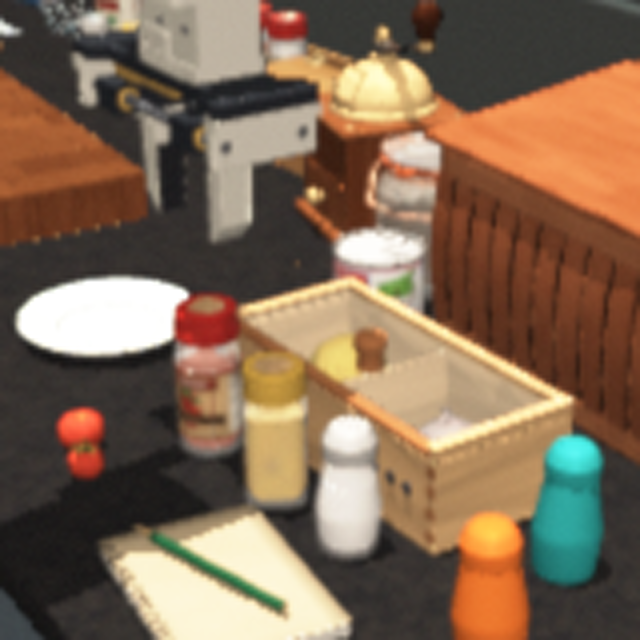

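Request:
drive_tool(
  deltas=[
    {"hand": -0.4,"tx": -0.05,"ty": -0.01,"tz": 0.5,"wx": 0,"wy": 0,"wz": 0},
    {"hand": -0.4,"tx": 0,"ty": 0,"tz": 0.5,"wx": 0,"wy": 0,"wz": 0},
    {"hand": -0.4,"tx": 0,"ty": 0,"tz": 0.5,"wx": 0,"wy": 0,"wz": 0},
    {"hand": -0.4,"tx": 0,"ty": 0,"tz": 0.5,"wx": 0,"wy": 0,"wz": 0},
    {"hand": -0.4,"tx": 0,"ty": 0,"tz": 0.4,"wx": 0,"wy": 0,"wz": 0},
    {"hand": -0.4,"tx": 0,"ty": 0,"tz": 0.4,"wx": 0,"wy": 0,"wz": 0},
    {"hand": -0.4,"tx": 0,"ty": 0,"tz": 0.2,"wx": 0,"wy": 0,"wz": 0},
    {"hand": -0.4,"tx": 0,"ty": 0,"tz": 0,"wx": 0,"wy": 0,"wz": 0},
    {"hand": -0.4,"tx": 0,"ty": 0,"tz": 0,"wx": 0,"wy": 0,"wz": 0},
    {"hand": -0.2,"tx": 0,"ty": 0,"tz": 0,"wx": 0,"wy": 0,"wz": 0},
    {"hand": 0,"tx": 0,"ty": 0,"tz": 0,"wx": 0,"wy": 0,"wz": 0},
    {"hand": 0.2,"tx": 0,"ty": 0,"tz": 0,"wx": 0,"wy": 0,"wz": 0},
    {"hand": 1,"tx": 0,"ty": 0,"tz": 0,"wx": 0,"wy": 0,"wz": 0},
    {"hand": 1,"tx": 0,"ty": 0,"tz": 0,"wx": 0,"wy": 0,"wz": 0},
    {"hand": 1,"tx": 0,"ty": 0,"tz": 0,"wx": 0,"wy": 0,"wz": 0},
    {"hand": 1,"tx": 0,"ty": 0,"tz": 0,"wx": 0,"wy": 0,"wz": 0},
  ],
)

```text
time: 3.62
tool_pos: [428.2, 104.6, 61.4]
tcp_rot: [3.14, -0.0, 1.606]
contact_force: [-0.3, 0.4, 6.8]
grip_width: 44.2
```

```bash
python3 p.py 427,105.5,210 381,-318,210 381,-318,68
```

```text
t 3.62 pos [428.2 104.6  61.4] rpy [ 3.14  -0.     1.606] F [-0.3  0.4  6.8] w 44.2
(427.0, 105.5, 210.0) units [ 0.02 -0.02 -3.72] | 3.7
(381.0, -318.0, 210.0) units [-1.054e+01 -1.520e+00 -1.000e-02] | 10.5
(381.0, -318.0, 68.0) units [-0.   -0.01  3.55] | 3.5
```

Request:
drive_tool(
  deltas=[
    {"hand": 1,"tx": 0,"ty": 0,"tz": -0.3,"wx": 0,"wy": 0,"wz": 0},
    {"hand": 1,"tx": 0,"ty": 0,"tz": -0.5,"wx": 0,"wy": 0,"wz": 0},
    {"hand": 1,"tx": 0,"ty": 0,"tz": -0.6,"wx": 0,"wy": 0,"wz": 0},
    {"hand": 1,"tx": 0,"ty": 0,"tz": -0.6,"wx": 0,"wy": 0,"wz": 0},
    {"hand": 1,"tx": 0,"ty": 0,"tz": -0.6,"wx": 0,"wy": 0,"wz": 0},
    {"hand": 1,"tx": 0,"ty": 0,"tz": -0.5,"wx": 0,"wy": 0,"wz": 0},
    {"hand": 1,"tx": 0,"ty": 0,"tz": -0.3,"wx": 0,"wy": 0,"wz": 0},
    {"hand": 1,"tx": -0.4,"ty": 0,"tz": 0,"wx": 0,"wy": 0,"wz": 0},
    {"hand": 1,"tx": -0.6,"ty": -0.1,"tz": 0,"wx": 0,"wy": 0,"wz": 0},
    {"hand": 1,"tx": -0.7,"ty": -0.1,"tz": 0,"wx": 0,"wy": 0,"wz": 0},
  ],
)

```text
time: 4.45
tool_pos: [421.8, 36.1, 196.8]
tcp_rot: [3.141, -0.0, 1.608]
contact_force: [0.1, -0.6, -0.7]
grip_width: 44.1
```

```bash
python3 p.py 381,-318,197 381,-318,68
```

```text
t 4.45 pos [421.8  36.1 196.8] rpy [ 3.141 -0.     1.608] F [ 0.1 -0.6 -0.7] w 44.1
(381.0, -318.0, 197.0) units [-8.81 -1.35 -0.01] | 8.8
(381.0, -318.0, 68.0) units [-0.   -0.    3.22] | 3.2
```

Request:
drive_tool(
  deltas=[
    {"hand": 1,"tx": -0.75,"ty": -0.1,"tz": 0,"wx": 0,"wy": 0,"wz": 0},
    {"hand": 1,"tx": -0.75,"ty": -0.1,"tz": 0,"wx": 0,"wy": 0,"wz": 0},
    {"hand": 1,"tx": -0.75,"ty": -0.1,"tz": 0,"wx": 0,"wy": 0,"wz": 0},
    {"hand": 1,"tx": -0.75,"ty": -0.1,"tz": 0,"wx": 0,"wy": 0,"wz": 0},
    {"hand": 1,"tx": -0.75,"ty": -0.1,"tz": 0,"wx": 0,"wy": 0,"wz": 0},
    {"hand": 1,"tx": -0.75,"ty": -0.1,"tz": 0,"wx": 0,"wy": 0,"wz": 0},
    {"hand": 1,"tx": -0.75,"ty": -0.1,"tz": 0,"wx": 0,"wy": 0,"wz": 0},
    {"hand": 1,"tx": -0.75,"ty": -0.1,"tz": 0,"wx": 0,"wy": 0,"wz": 0},
    {"hand": 1,"tx": -0.75,"ty": -0.15,"tz": 0,"wx": 0,"wy": 0,"wz": 0},
    {"hand": 1,"tx": -0.75,"ty": -0.15,"tz": 0,"wx": 0,"wy": 0,"wz": 0},
    {"hand": 1,"tx": -0.7,"ty": -0.15,"tz": 0,"wx": 0,"wy": 0,"wz": 0},
    {"hand": 1,"tx": -0.4,"ty": -0.1,"tz": 0,"wx": 0,"wy": 0,"wz": 0},
    {"hand": 1,"tx": -0.2,"ty": 0,"tz": 0,"wx": 0,"wy": 0,"wz": 0},
    {"hand": 1,"tx": 0,"ty": 0,"tz": 0,"wx": 0,"wy": 0,"wz": 0},
    {"hand": 1,"tx": 0,"ty": 0,"tz": 0,"wx": 0,"wy": 0,"wz": 0},
  ],
)

```text
time: 5.7
tool_pos: [380.5, -316.7, 196.3]
tcp_rot: [-3.141, -0.001, 1.606]
contact_force: [-0.4, 0.3, -0.9]
grip_width: 43.9
```

```bash
python3 - <<'E'
from h import *
for n in('top','scene'):
    im=capture(n)[:,:,::-1]
    cv2.imwrite(f'pics/{n}2.png',cv2.resize(im[130:270,240:420] if n=='top' else im[160:350,210:420],None,fx=3,fy=3,interpolation=cv2.INTER_CUBIC))
E
python3 p.py 381,-318,68
```

```text
t 5.8 pos [ 380.8 -316.1  196.6] rpy [-3.141e+00 -1.000e-03  1.607e+00] F [-0.1 -0.3 -1.3] w 43.6
(381.0, -318.0, 68.0) units [-0.05  0.01  3.21] | 3.2
```

View pics/scene2.png

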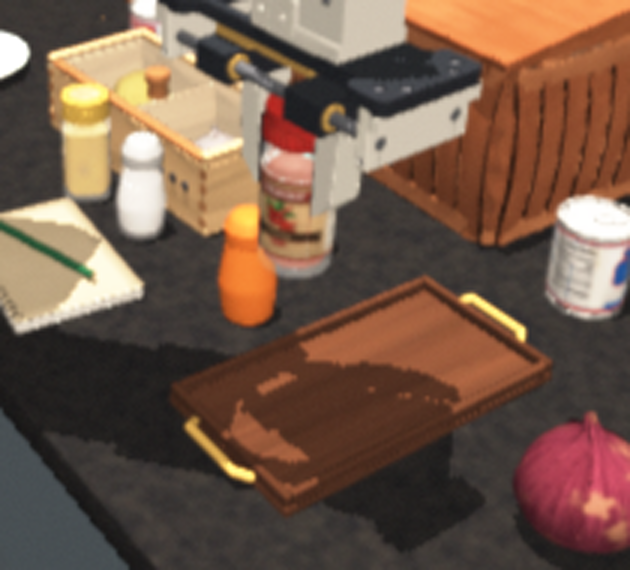

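View pics/top2.png

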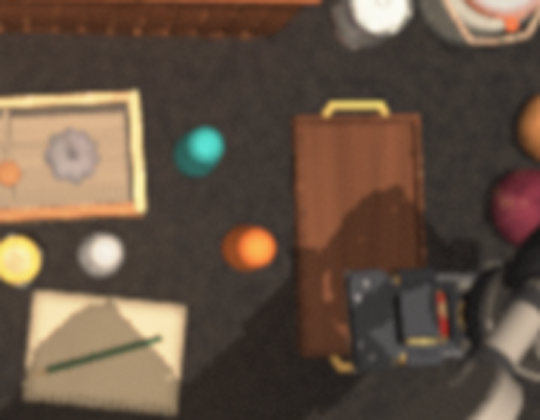

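Request:
drive_tool(
  deltas=[
    {"hand": 1,"tx": -0.05,"ty": 0,"tz": 0.3,"wx": 0,"wy": 0,"wz": 0},
    {"hand": 1,"tx": 0,"ty": 0,"tz": 0.5,"wx": 0,"wy": 0,"wz": 0},
    {"hand": 1,"tx": 0,"ty": 0,"tz": 0.6,"wx": 0,"wy": 0,"wz": 0},
    {"hand": 1,"tx": 0,"ty": 0,"tz": 0.6,"wx": 0,"wy": 0,"wz": 0},
    {"hand": 1,"tx": 0,"ty": 0,"tz": 0.5,"wx": 0,"wy": 0,"wz": 0},
    {"hand": 1,"tx": 0,"ty": 0,"tz": 0.4,"wx": 0,"wy": 0,"wz": 0},
    {"hand": 1,"tx": 0,"ty": 0,"tz": 0.2,"wx": 0,"wy": 0,"wz": 0},
    {"hand": 1,"tx": 0,"ty": 0,"tz": 0.08,"wx": 0,"wy": 0,"wz": 0},
    {"hand": 1,"tx": 0,"ty": 0,"tz": 0,"wx": 0,"wy": 0,"wz": 0},
    {"hand": 1,"tx": 0,"ty": 0,"tz": 0,"wx": 0,"wy": 0,"wz": 0},
  ],
)

```text
time: 6.63
tool_pos: [381.2, -319.5, 70.3]
tcp_rot: [3.141, 0.001, 1.607]
contact_force: [-0.0, -0.2, -2.7]
grip_width: 43.8
```

```bash
python3 p.py 381,-318,67.5
```

```text
t 6.63 pos [ 381.2 -319.5   70.3] rpy [3.141e+00 1.000e-03 1.607e+00] F [-0.  -0.2 -2.7] w 43.8
(381.0, -318.0, 67.5) units [ 0.04 -0.    0.07] | 0.1
```

Request:
drive_tool(
  deltas=[
    {"hand": 1,"tx": 0,"ty": 0,"tz": 0.06,"wx": 0,"wy": 0,"wz": 0},
    {"hand": 1,"tx": 0,"ty": 0,"tz": 0.0,"wx": 0,"wy": 0,"wz": 0},
    {"hand": 1,"tx": 0,"ty": 0,"tz": 0,"wx": 0,"wy": 0,"wz": 0},
    {"hand": -0.1,"tx": 0,"ty": 0,"tz": 0,"wx": 0,"wy": 0,"wz": 0},
    {"hand": -0.3,"tx": 0,"ty": 0,"tz": 0,"wx": 0,"wy": 0,"wz": 0},
    {"hand": -0.4,"tx": 0,"ty": 0,"tz": 0,"wx": 0,"wy": 0,"wz": 0},
    {"hand": -0.4,"tx": 0,"ty": 0,"tz": 0,"wx": 0,"wy": 0,"wz": 0},
  ],
)

```text
time: 7.22
tool_pos: [380.7, -319.5, 67.2]
tcp_rot: [3.141, 0.0, 1.606]
contact_force: [-0.3, 0.2, -0.3]
grip_width: 62.7
```

```bash
python3 p.py 381,-318,200 430,20,200 430,20,60
```

```text
t 7.22 pos [ 380.7 -319.5   67.2] rpy [3.141 0.    1.606] F [-0.3  0.2 -0.3] w 62.7
(381.0, -318.0, 200.0) units [ 0.04  0.01 -3.32] | 3.3
(430.0, 20.0, 200.0) units [ 8.4   1.52 -0.  ] | 8.4
(430.0, 20.0, 60.0) units [ 0.  -0.   3.5] | 3.5
```

Request:
drive_tool(
  deltas=[
    {"hand": -0.4,"tx": 0,"ty": 0,"tz": -0.4,"wx": 0,"wy": 0,"wz": 0},
    {"hand": -0.4,"tx": 0,"ty": 0,"tz": -0.7,"wx": 0,"wy": 0,"wz": 0},
    {"hand": -0.4,"tx": 0,"ty": 0,"tz": -0.8,"wx": 0,"wy": 0,"wz": 0},
    {"hand": -0.4,"tx": 0,"ty": 0,"tz": -0.8,"wx": 0,"wy": 0,"wz": 0},
    {"hand": -0.4,"tx": 0.2,"ty": 0,"tz": -0.5,"wx": 0,"wy": 0,"wz": 0},
    {"hand": -0.4,"tx": 0.6,"ty": 0.1,"tz": 0,"wx": 0,"wy": 0,"wz": 0},
    {"hand": -0.4,"tx": 0.8,"ty": 0.15,"tz": 0,"wx": 0,"wy": 0,"wz": 0},
    {"hand": -0.4,"tx": 0.8,"ty": 0.15,"tz": 0,"wx": 0,"wy": 0,"wz": 0},
    {"hand": -0.4,"tx": 0.8,"ty": 0.15,"tz": 0,"wx": 0,"wy": 0,"wz": 0},
    {"hand": -0.4,"tx": 0.8,"ty": 0.15,"tz": 0,"wx": 0,"wy": 0,"wz": 0},
    {"hand": -0.4,"tx": 0.8,"ty": 0.15,"tz": 0,"wx": 0,"wy": 0,"wz": 0},
    {"hand": -0.4,"tx": 0.8,"ty": 0.15,"tz": 0,"wx": 0,"wy": 0,"wz": 0},
    {"hand": -0.4,"tx": 0.8,"ty": 0.15,"tz": 0,"wx": 0,"wy": 0,"wz": 0},
    {"hand": -0.4,"tx": 0.8,"ty": 0.15,"tz": 0,"wx": 0,"wy": 0,"wz": 0},
    {"hand": -0.4,"tx": 0.7,"ty": 0.15,"tz": 0,"wx": 0,"wy": 0,"wz": 0},
    {"hand": -0.4,"tx": 0.5,"ty": 0.07,"tz": 0,"wx": 0,"wy": 0,"wz": 0},
    {"hand": -0.4,"tx": 0,"ty": 0,"tz": 0,"wx": 0,"wy": 0,"wz": 0},
    {"hand": -0.4,"tx": 0,"ty": 0,"tz": 0,"wx": 0,"wy": 0,"wz": 0},
    {"hand": -0.4,"tx": 0,"ty": 0,"tz": 0,"wx": 0,"wy": 0,"wz": 0},
  ],
)

```text
time: 8.8
tool_pos: [429.5, 18.1, 195.1]
tcp_rot: [3.142, 0.0, 1.606]
contact_force: [0.3, -0.9, 0.0]
grip_width: 64.0
```

```bash
python3 p.py 430,20,56; python3 - <<'E'
from h import *
im=capture('scene')[:,:,::-1]
cv2.imwrite('pics/scene3.png',cv2.resize(im[120:350,190:420],None,fx=2.6,fy=2.6,interpolation=cv2.INTER_CUBIC))
E
```

```text
t 8.8 pos [429.5  18.1 195.1] rpy [3.142 0.    1.606] F [ 0.3 -0.9  0. ] w 64.0
(430.0, 20.0, 56.0) units [0.05 0.01 3.48] | 3.5
```

View pics/scene3.png

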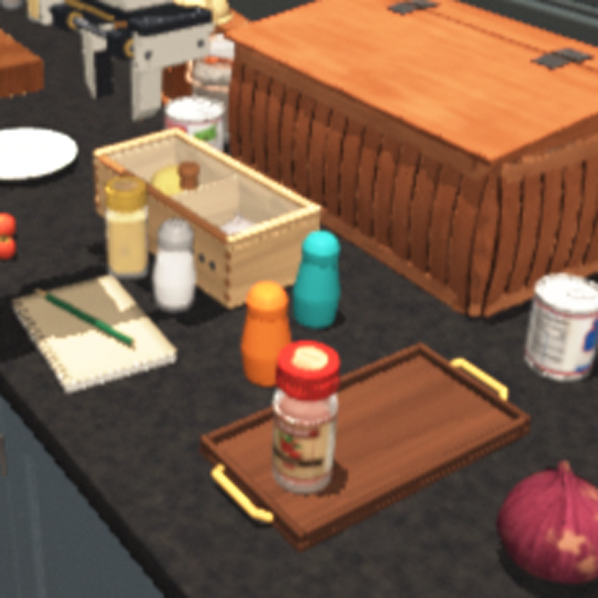

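Request:
drive_tool(
  deltas=[
    {"hand": -0.4,"tx": 0.03,"ty": 0.01,"tz": 0.5,"wx": 0,"wy": 0,"wz": 0},
    {"hand": -0.4,"tx": 0,"ty": 0,"tz": 0.6,"wx": 0,"wy": 0,"wz": 0},
    {"hand": -0.4,"tx": 0,"ty": 0,"tz": 0.6,"wx": 0,"wy": 0,"wz": 0},
    {"hand": -0.4,"tx": 0,"ty": 0,"tz": 0.6,"wx": 0,"wy": 0,"wz": 0},
    {"hand": -0.4,"tx": 0,"ty": 0,"tz": 0.6,"wx": 0,"wy": 0,"wz": 0},
    {"hand": -0.4,"tx": 0,"ty": 0,"tz": 0.5,"wx": 0,"wy": 0,"wz": 0},
    {"hand": -0.4,"tx": 0,"ty": 0,"tz": 0.2,"wx": 0,"wy": 0,"wz": 0},
    {"hand": -0.4,"tx": 0,"ty": 0,"tz": 0,"wx": 0,"wy": 0,"wz": 0},
    {"hand": -0.4,"tx": 0,"ty": 0,"tz": 0,"wx": 0,"wy": 0,"wz": 0},
    {"hand": -0.2,"tx": 0,"ty": 0,"tz": 0,"wx": 0,"wy": 0,"wz": 0},
    {"hand": 0,"tx": 0,"ty": 0,"tz": 0,"wx": 0,"wy": 0,"wz": 0},
    {"hand": 0.2,"tx": 0,"ty": 0,"tz": 0,"wx": 0,"wy": 0,"wz": 0},
    {"hand": 1,"tx": 0,"ty": 0,"tz": 0,"wx": 0,"wy": 0,"wz": 0},
    {"hand": 1,"tx": 0,"ty": 0,"tz": 0,"wx": 0,"wy": 0,"wz": 0},
    {"hand": 1,"tx": 0,"ty": 0,"tz": 0,"wx": 0,"wy": 0,"wz": 0},
    {"hand": 1,"tx": 0,"ty": 0,"tz": 0,"wx": 0,"wy": 0,"wz": 0},
  ],
)

```text
time: 10.18
tool_pos: [430.5, 19.8, 52.0]
tcp_rot: [3.14, 0.0, 1.606]
contact_force: [-0.5, 0.7, 6.0]
grip_width: 46.7
```

```bash
python3 p.py 430,20,195 451,-318,195 451,-318,58
```

```text
t 10.18 pos [430.5  19.8  52. ] rpy [3.14  0.    1.606] F [-0.5  0.7  6. ] w 46.7
(430.0, 20.0, 195.0) units [ 0.01 -0.01 -3.57] | 3.6
(451.0, -318.0, 195.0) units [-8.46  0.22  0.  ] | 8.5
(451.0, -318.0, 58.0) units [ 0.   -0.01  3.42] | 3.4
```

Request:
drive_tool(
  deltas=[
    {"hand": 1,"tx": 0,"ty": 0,"tz": 0,"wx": 0,"wy": 0,"wz": 0},
    {"hand": 1,"tx": 0,"ty": 0,"tz": 0,"wx": 0,"wy": 0,"wz": 0},
    {"hand": 1,"tx": 0,"ty": 0,"tz": 0,"wx": 0,"wy": 0,"wz": 0},
  ],
)

```text
time: 10.43
tool_pos: [430.5, 19.8, 52.0]
tcp_rot: [3.14, 0.0, 1.606]
contact_force: [-0.9, 0.5, 7.0]
grip_width: 46.8
```

```bash
python3 - <<'E'
from h import *
plan()
for n in('scene','top'):
  im=capture(n)[:,:,::-1]
  cv2.imwrite(f'pics/{n}4.png',cv2.resize(im[150:250,190:290],None,fx=5,fy=5,interpolation=cv2.INTER_CUBIC))
E
```

```text
t 10.43 pos [430.5  19.8  52. ] rpy [3.14  0.    1.606] F [-0.9  0.5  7. ] w 46.8
```

View pics/scene4.png

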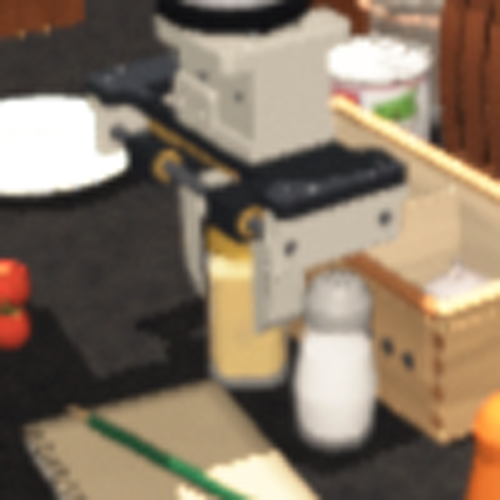

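Request:
drive_tool(
  deltas=[
    {"hand": 0,"tx": 0,"ty": 0,"tz": 0,"wx": 0,"wy": 0,"wz": 0},
    {"hand": -0.3,"tx": 0,"ty": 0,"tz": 0,"wx": 0,"wy": 0,"wz": 0},
    {"hand": -0.4,"tx": 0,"ty": 0,"tz": 0,"wx": 0,"wy": 0,"wz": 0},
    {"hand": -0.4,"tx": 0,"ty": 0,"tz": 0,"wx": 0,"wy": 0,"wz": 0.8},
    {"hand": -0.4,"tx": 0,"ty": 0,"tz": 0,"wx": 0,"wy": 0,"wz": 0.8},
    {"hand": -0.4,"tx": 0,"ty": 0,"tz": 0,"wx": 0,"wy": 0,"wz": 0.8},
    {"hand": -0.4,"tx": 0,"ty": 0,"tz": 0,"wx": 0,"wy": 0,"wz": 0.8},
    {"hand": -0.4,"tx": 0,"ty": 0,"tz": 0,"wx": 0,"wy": 0,"wz": 0.8},
    {"hand": -0.4,"tx": 0,"ty": 0,"tz": 0,"wx": 0,"wy": 0,"wz": 0.8},
    {"hand": -0.4,"tx": 0,"ty": 0,"tz": 0,"wx": 0,"wy": 0,"wz": 0},
    {"hand": -0.2,"tx": 0,"ty": 0,"tz": 0,"wx": 0,"wy": 0,"wz": 0},
    {"hand": 0,"tx": 0,"ty": 0,"tz": 0,"wx": 0,"wy": 0,"wz": 0},
    {"hand": 0.2,"tx": 0,"ty": 0,"tz": 0,"wx": 0,"wy": 0,"wz": 0},
    {"hand": 1,"tx": 0,"ty": 0,"tz": 0,"wx": 0,"wy": 0,"wz": 0},
    {"hand": 1,"tx": 0,"ty": 0,"tz": 0,"wx": 0,"wy": 0,"wz": 0},
    {"hand": 1,"tx": 0,"ty": 0,"tz": 0,"wx": 0,"wy": 0,"wz": 0},
    {"hand": 1,"tx": 0,"ty": 0,"tz": 0,"wx": 0,"wy": 0,"wz": 0},
  ],
)

```text
time: 11.95
tool_pos: [430.0, 19.8, 51.1]
tcp_rot: [3.142, -0.0, 1.187]
contact_force: [0.5, 0.3, -0.9]
grip_width: 42.1
```

```bash
python3 p.py 430,20,195 451,-318,195 451,-318,58
```

```text
t 11.95 pos [430.   19.8  51.1] rpy [ 3.142 -0.     1.187] F [ 0.5  0.3 -0.9] w 42.1
(430.0, 20.0, 195.0) units [ 0.01 -0.   -3.6 ] | 3.6
(451.0, -318.0, 195.0) units [-7.64  3.65 -0.  ] | 7.6
(451.0, -318.0, 58.0) units [-0.   -0.    3.42] | 3.4
```

Request:
drive_tool(
  deltas=[
    {"hand": 1,"tx": 0,"ty": 0,"tz": -0.3,"wx": 0,"wy": 0,"wz": 0},
    {"hand": 1,"tx": 0,"ty": 0,"tz": -0.5,"wx": 0,"wy": 0,"wz": 0},
    {"hand": 1,"tx": 0,"ty": 0,"tz": -0.6,"wx": 0,"wy": 0,"wz": -0.7},
    {"hand": 1,"tx": 0,"ty": 0,"tz": -0.6,"wx": 0,"wy": 0,"wz": -0.7},
    {"hand": 1,"tx": 0,"ty": 0,"tz": -0.6,"wx": 0,"wy": 0,"wz": -0.7},
    {"hand": 1,"tx": 0,"ty": 0,"tz": -0.5,"wx": 0,"wy": 0,"wz": -0.7},
    {"hand": 1,"tx": 0,"ty": 0,"tz": -0.3,"wx": 0,"wy": 0,"wz": -0.7},
    {"hand": 1,"tx": 0,"ty": 0,"tz": 0,"wx": 0,"wy": 0,"wz": -0.7},
    {"hand": 1,"tx": 0,"ty": 0,"tz": 0,"wx": 0,"wy": 0,"wz": -0.6},
    {"hand": 1,"tx": 0,"ty": 0,"tz": 0,"wx": 0,"wy": 0,"wz": 0},
  ],
)

```text
time: 12.78
tool_pos: [429.7, 19.7, 187.2]
tcp_rot: [3.142, -0.0, 1.608]
contact_force: [-0.6, 0.1, -2.6]
grip_width: 42.1
```

```bash
python3 p.py 451,-318,195 451,-318,58
```

```text
t 12.78 pos [429.7  19.7 187.2] rpy [ 3.142 -0.     1.608] F [-0.6  0.1 -2.6] w 42.1
(451.0, -318.0, 195.0) units [-8.46  0.22 -0.19] | 8.5
(451.0, -318.0, 58.0) units [-0.   -0.    3.42] | 3.4
```

Request:
drive_tool(
  deltas=[
    {"hand": 1,"tx": -0.4,"ty": 0.02,"tz": 0,"wx": 0,"wy": 0,"wz": 0},
    {"hand": 1,"tx": -0.75,"ty": 0.02,"tz": 0,"wx": 0,"wy": 0,"wz": 0},
    {"hand": 1,"tx": -0.75,"ty": 0.02,"tz": 0,"wx": 0,"wy": 0,"wz": 0},
    {"hand": 1,"tx": -0.75,"ty": 0.02,"tz": 0,"wx": 0,"wy": 0,"wz": 0},
    {"hand": 1,"tx": -0.75,"ty": 0.02,"tz": 0,"wx": 0,"wy": 0,"wz": 0},
    {"hand": 1,"tx": -0.75,"ty": 0.02,"tz": 0,"wx": 0,"wy": 0,"wz": 0},
    {"hand": 1,"tx": -0.75,"ty": 0.02,"tz": 0,"wx": 0,"wy": 0,"wz": 0},
    {"hand": 1,"tx": -0.75,"ty": 0.02,"tz": 0,"wx": 0,"wy": 0,"wz": 0},
    {"hand": 1,"tx": -0.75,"ty": 0.02,"tz": 0,"wx": 0,"wy": 0,"wz": 0},
    {"hand": 1,"tx": -0.75,"ty": 0.02,"tz": 0,"wx": 0,"wy": 0,"wz": 0},
    {"hand": 1,"tx": -0.75,"ty": 0.02,"tz": 0,"wx": 0,"wy": 0,"wz": 0},
    {"hand": 1,"tx": -0.4,"ty": 0,"tz": 0,"wx": 0,"wy": 0,"wz": 0},
    {"hand": 1,"tx": -0.16,"ty": 0,"tz": 0,"wx": 0,"wy": 0,"wz": 0},
    {"hand": 1,"tx": 0,"ty": 0,"tz": 0,"wx": 0,"wy": 0,"wz": 0},
    {"hand": 1,"tx": 0,"ty": 0,"tz": 0,"wx": 0,"wy": 0,"wz": 0},
    {"hand": 1,"tx": 0,"ty": 0,"tz": 0.3,"wx": 0,"wy": 0,"wz": 0},
    {"hand": 1,"tx": 0,"ty": 0,"tz": 0.5,"wx": 0,"wy": 0,"wz": 0},
    {"hand": 1,"tx": 0,"ty": 0,"tz": 0.5,"wx": 0,"wy": 0,"wz": 0},
  ],
)

```text
time: 14.28
tool_pos: [451.1, -316.6, 135.2]
tcp_rot: [3.14, 0.001, 1.607]
contact_force: [1.3, 0.5, -1.4]
grip_width: 42.2
```

```bash
python3 p.py 451,-318,57.5
```

```text
t 14.28 pos [ 451.1 -316.6  135.2] rpy [3.140e+00 1.000e-03 1.607e+00] F [ 1.3  0.5 -1.4] w 42.2
(451.0, -318.0, 57.5) units [-0.03 -0.01  1.94] | 1.9
```

Request:
drive_tool(
  deltas=[
    {"hand": 1,"tx": -0.03,"ty": 0,"tz": 0.5,"wx": 0,"wy": 0,"wz": 0},
    {"hand": 1,"tx": 0,"ty": 0,"tz": 0.5,"wx": 0,"wy": 0,"wz": 0},
    {"hand": 1,"tx": 0,"ty": 0,"tz": 0.4,"wx": 0,"wy": 0,"wz": 0},
    {"hand": 1,"tx": 0,"ty": 0,"tz": 0.3,"wx": 0,"wy": 0,"wz": 0},
    {"hand": 1,"tx": 0,"ty": 0,"tz": 0.1,"wx": 0,"wy": 0,"wz": 0},
    {"hand": 1,"tx": 0,"ty": 0,"tz": 0,"wx": 0,"wy": 0,"wz": 0},
    {"hand": 1,"tx": 0,"ty": 0,"tz": 0,"wx": 0,"wy": 0,"wz": 0},
  ],
)

```text
time: 14.87
tool_pos: [451.1, -318.7, 63.7]
tcp_rot: [3.141, 0.0, 1.607]
contact_force: [0.1, -0.6, -0.6]
grip_width: 42.5
```

```bash
python3 p.py 451,-318,57.1
```

```text
t 14.87 pos [ 451.1 -318.7   63.7] rpy [3.141 0.    1.607] F [ 0.1 -0.6 -0.6] w 42.5
(451.0, -318.0, 57.1) units [ 0.02 -0.    0.16] | 0.2
```

Request:
drive_tool(
  deltas=[
    {"hand": 1,"tx": 0,"ty": 0,"tz": 0.1,"wx": 0,"wy": 0,"wz": 0},
    {"hand": 1,"tx": 0,"ty": 0,"tz": 0.07,"wx": 0,"wy": 0,"wz": 0},
    {"hand": 1,"tx": 0,"ty": 0,"tz": 0.0,"wx": 0,"wy": 0,"wz": 0},
    {"hand": 1,"tx": 0,"ty": 0,"tz": 0,"wx": 0,"wy": 0,"wz": 0},
    {"hand": 1,"tx": 0,"ty": 0,"tz": 0,"wx": 0,"wy": 0,"wz": 0},
  ],
)

```text
time: 15.28
tool_pos: [451.1, -319.5, 57.0]
tcp_rot: [3.14, 0.001, 1.606]
contact_force: [0.3, 1.5, 4.5]
grip_width: 42.6
```

Touching down. Release, rise, go to the shaker.

Request:
drive_tool(
  deltas=[
    {"hand": 0,"tx": 0,"ty": 0,"tz": 0,"wx": 0,"wy": 0,"wz": 0},
    {"hand": -0.3,"tx": 0,"ty": 0,"tz": 0,"wx": 0,"wy": 0,"wz": 0},
    {"hand": -0.4,"tx": 0,"ty": 0,"tz": 0,"wx": 0,"wy": 0,"wz": 0},
    {"hand": -0.4,"tx": 0,"ty": 0,"tz": -0.4,"wx": 0,"wy": 0,"wz": 0},
    {"hand": -0.4,"tx": 0,"ty": 0,"tz": -0.7,"wx": 0,"wy": 0,"wz": 0},
    {"hand": -0.4,"tx": 0,"ty": 0,"tz": -0.8,"wx": 0,"wy": 0,"wz": 0},
    {"hand": -0.4,"tx": 0,"ty": 0,"tz": -0.8,"wx": 0,"wy": 0,"wz": 0},
    {"hand": -0.4,"tx": 0.2,"ty": 0,"tz": -0.5,"wx": 0,"wy": 0,"wz": 0},
    {"hand": -0.4,"tx": 0.6,"ty": 0,"tz": -0.2,"wx": 0,"wy": 0,"wz": 0},
    {"hand": -0.4,"tx": 0.8,"ty": 0,"tz": 0,"wx": 0,"wy": 0,"wz": 0},
    {"hand": -0.4,"tx": 0.8,"ty": 0,"tz": 0,"wx": 0,"wy": 0,"wz": 0},
    {"hand": -0.4,"tx": 0.8,"ty": 0,"tz": 0,"wx": 0,"wy": 0,"wz": 0},
    {"hand": -0.4,"tx": 0.8,"ty": -0.05,"tz": 0,"wx": 0,"wy": 0,"wz": 0},
    {"hand": -0.4,"tx": 0.8,"ty": -0.05,"tz": 0,"wx": 0,"wy": 0,"wz": 0},
    {"hand": -0.4,"tx": 0.8,"ty": -0.05,"tz": 0,"wx": 0,"wy": 0,"wz": 0},
    {"hand": -0.4,"tx": 0.5,"ty": -0.05,"tz": 0,"wx": 0,"wy": 0,"wz": 0},
    {"hand": -0.4,"tx": 0.2,"ty": 0,"tz": 0,"wx": 0,"wy": 0,"wz": 0},
    {"hand": -0.4,"tx": 0,"ty": 0,"tz": 0,"wx": 0,"wy": 0,"wz": 0},
    {"hand": -0.4,"tx": 0,"ty": 0,"tz": 0,"wx": 0,"wy": 0,"wz": 0},
  ],
)

```text
time: 16.87
tool_pos: [434.1, -68.3, 192.4]
tcp_rot: [3.141, 0.001, 1.607]
contact_force: [0.5, -0.1, 0.5]
grip_width: 64.5
```

```bash
python3 p.py 434,-61,45; python3 - <<'E'
from h import *
im=capture('scene')[:,:,::-1]
cv2.imwrite('pics/scene5.png',cv2.resize(im[120:350,190:420],None,fx=2.6,fy=2.6,interpolation=cv2.INTER_CUBIC))
E
```

```text
t 16.87 pos [434.1 -68.3 192.4] rpy [3.141e+00 1.000e-03 1.607e+00] F [ 0.5 -0.1  0.5] w 64.5
(434.0, -61.0, 45.0) units [0.18 0.   3.68] | 3.7
```

View pics/scene5.png

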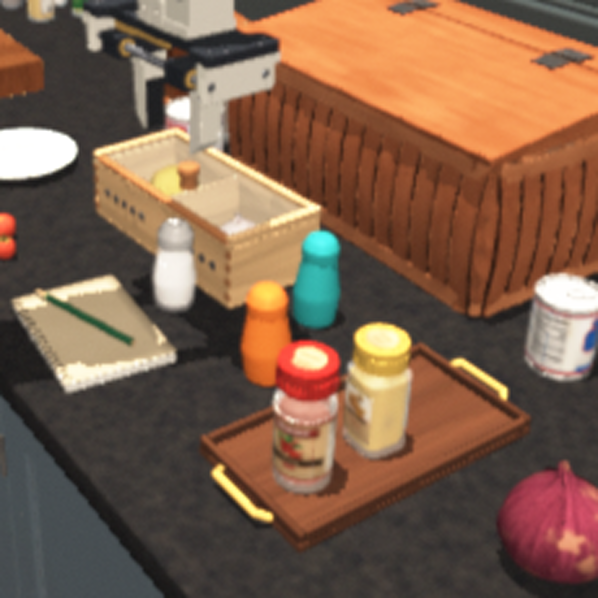

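Request:
drive_tool(
  deltas=[
    {"hand": -0.4,"tx": 0.17,"ty": 0,"tz": 0.5,"wx": 0,"wy": 0,"wz": 0},
    {"hand": -0.4,"tx": 0,"ty": 0,"tz": 0.6,"wx": 0,"wy": 0,"wz": 0},
    {"hand": -0.4,"tx": 0,"ty": 0,"tz": 0.6,"wx": 0,"wy": 0,"wz": 0},
    {"hand": -0.4,"tx": 0,"ty": 0,"tz": 0.6,"wx": 0,"wy": 0,"wz": 0},
    {"hand": -0.4,"tx": 0,"ty": 0,"tz": 0.6,"wx": 0,"wy": 0,"wz": 0},
    {"hand": -0.4,"tx": 0,"ty": 0,"tz": 0.5,"wx": 0,"wy": 0,"wz": 0},
    {"hand": -0.4,"tx": 0,"ty": 0,"tz": 0.3,"wx": 0,"wy": 0,"wz": 0},
    {"hand": -0.4,"tx": 0,"ty": 0,"tz": 0.05,"wx": 0,"wy": 0,"wz": 0},
    {"hand": -0.4,"tx": 0,"ty": 0,"tz": 0,"wx": 0,"wy": 0,"wz": 0},
    {"hand": -0.4,"tx": 0,"ty": 0,"tz": 0,"wx": 0,"wy": 0,"wz": 0},
    {"hand": -0.2,"tx": 0,"ty": 0,"tz": 0,"wx": 0,"wy": 0,"wz": 0},
    {"hand": 0,"tx": 0,"ty": 0,"tz": 0,"wx": 0,"wy": 0,"wz": 0},
    {"hand": 0.2,"tx": 0,"ty": 0,"tz": 0,"wx": 0,"wy": 0,"wz": 0},
    {"hand": 1,"tx": 0,"ty": 0,"tz": 0,"wx": 0,"wy": 0,"wz": 0},
    {"hand": 1,"tx": 0,"ty": 0,"tz": 0,"wx": 0,"wy": 0,"wz": 0},
    {"hand": 1,"tx": 0,"ty": 0,"tz": 0,"wx": 0,"wy": 0,"wz": 0},
    {"hand": 1,"tx": 0,"ty": 0,"tz": 0,"wx": 0,"wy": 0,"wz": 0},
  ],
)

```text
time: 18.33
tool_pos: [433.9, -60.9, 42.8]
tcp_rot: [3.141, 0.0, 1.606]
contact_force: [-0.6, 1.0, 6.7]
grip_width: 40.1
```

```bash
python3 p.py 434,-61,180 521,-318,180;  python3 - <<'E'
from h import *
im=capture('scene')[:,:,::-1]
cv2.imwrite('pics/scene6.png',cv2.resize(im[120:260,190:330],None,fx=4,fy=4,interpolation=cv2.INTER_CUBIC))
E
```

```text
t 18.33 pos [433.9 -60.9  42.8] rpy [3.141 0.    1.606] F [-0.6  1.   6.7] w 40.1
(434.0, -61.0, 180.0) units [-0.    0.01 -3.43] | 3.4
(521.0, -318.0, 180.0) units [-6.5   1.95  0.  ] | 6.5
```

View pics/scene6.png

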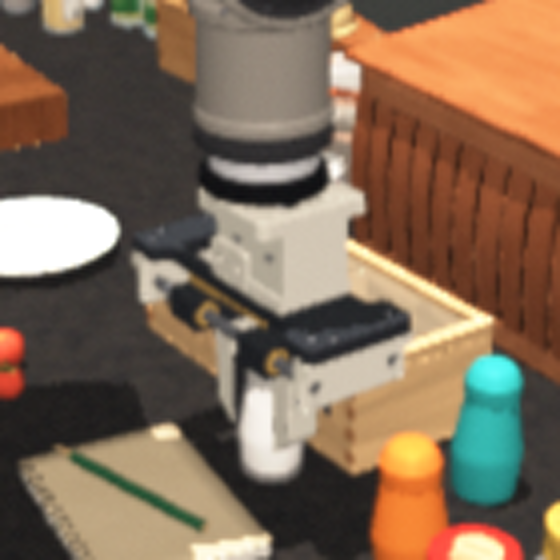

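Request:
drive_tool(
  deltas=[
    {"hand": 1,"tx": 0,"ty": 0,"tz": -0.2,"wx": 0,"wy": 0,"wz": 0},
    {"hand": 1,"tx": 0,"ty": 0,"tz": -0.4,"wx": 0,"wy": 0,"wz": 0},
    {"hand": 1,"tx": 0,"ty": 0,"tz": -0.6,"wx": 0,"wy": 0,"wz": 0},
    {"hand": 1,"tx": 0,"ty": 0,"tz": -0.6,"wx": 0,"wy": 0,"wz": 0},
    {"hand": 1,"tx": 0,"ty": 0,"tz": -0.6,"wx": 0,"wy": 0,"wz": 0},
    {"hand": 1,"tx": 0,"ty": 0,"tz": -0.6,"wx": 0,"wy": 0,"wz": 0},
    {"hand": 1,"tx": 0,"ty": 0,"tz": -0.4,"wx": 0,"wy": 0,"wz": 0},
    {"hand": 1,"tx": -0.3,"ty": 0.05,"tz": -0.2,"wx": 0,"wy": 0,"wz": 0},
    {"hand": 1,"tx": -0.6,"ty": 0.2,"tz": 0,"wx": 0,"wy": 0,"wz": 0},
    {"hand": 1,"tx": -0.7,"ty": 0.2,"tz": 0,"wx": 0,"wy": 0,"wz": 0},
    {"hand": 1,"tx": -0.7,"ty": 0.2,"tz": 0,"wx": 0,"wy": 0,"wz": 0},
    {"hand": 1,"tx": -0.7,"ty": 0.2,"tz": 0,"wx": 0,"wy": 0,"wz": 0},
    {"hand": 1,"tx": -0.7,"ty": 0.2,"tz": 0,"wx": 0,"wy": 0,"wz": 0},
    {"hand": 1,"tx": -0.7,"ty": 0.25,"tz": 0,"wx": 0,"wy": 0,"wz": 0},
    {"hand": 1,"tx": -0.7,"ty": 0.25,"tz": 0,"wx": 0,"wy": 0,"wz": 0},
    {"hand": 1,"tx": -0.7,"ty": 0.2,"tz": 0,"wx": 0,"wy": 0,"wz": 0},
    {"hand": 1,"tx": -0.5,"ty": 0.15,"tz": 0,"wx": 0,"wy": 0,"wz": 0},
    {"hand": 1,"tx": -0.2,"ty": 0.05,"tz": 0,"wx": 0,"wy": 0,"wz": 0},
    {"hand": 1,"tx": 0,"ty": 0,"tz": 0,"wx": 0,"wy": 0,"wz": 0},
    {"hand": 1,"tx": 0,"ty": 0,"tz": 0,"wx": 0,"wy": 0,"wz": 0},
  ],
)

```text
time: 20.05
tool_pos: [519.9, -317.7, 185.5]
tcp_rot: [-3.14, -0.002, 1.605]
contact_force: [-0.1, 0.0, -1.5]
grip_width: 40.4
```

```bash
python3 p.py 521,-318,49;  python3 - <<'E'
from h import *
im=capture('scene')[:,:,::-1]
cv2.imwrite('pics/scene7.png',cv2.resize(im[130:330,240:440],None,fx=3,fy=3,interpolation=cv2.INTER_CUBIC))
E
```

```text
t 20.05 pos [ 519.9 -317.7  185.5] rpy [-3.140e+00 -2.000e-03  1.605e+00] F [-0.1  0.  -1.5] w 40.4
(521.0, -318.0, 49.0) units [-0.01  0.03  3.41] | 3.4
```

View pics/scene7.png

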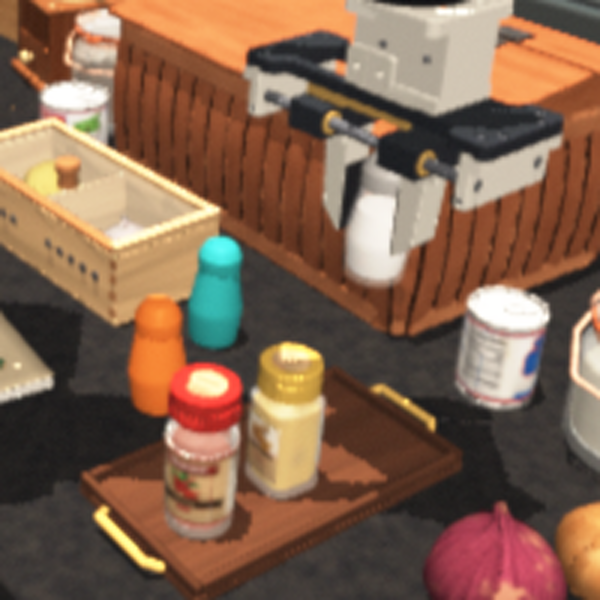

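Request:
drive_tool(
  deltas=[
    {"hand": 1,"tx": 0,"ty": 0.03,"tz": 0.3,"wx": 0,"wy": 0,"wz": 0},
    {"hand": 1,"tx": 0,"ty": 0,"tz": 0.5,"wx": 0,"wy": 0,"wz": 0},
    {"hand": 1,"tx": 0,"ty": 0,"tz": 0.6,"wx": 0,"wy": 0,"wz": 0},
    {"hand": 1,"tx": 0,"ty": 0,"tz": 0.6,"wx": 0,"wy": 0,"wz": 0},
    {"hand": 1,"tx": 0,"ty": 0,"tz": 0.5,"wx": 0,"wy": 0,"wz": 0},
    {"hand": 1,"tx": 0,"ty": 0,"tz": 0.4,"wx": 0,"wy": 0,"wz": 0},
    {"hand": 1,"tx": 0,"ty": 0,"tz": 0.3,"wx": 0,"wy": 0,"wz": 0},
    {"hand": 1,"tx": 0,"ty": 0,"tz": 0.1,"wx": 0,"wy": 0,"wz": 0},
    {"hand": 1,"tx": 0,"ty": 0,"tz": 0,"wx": 0,"wy": 0,"wz": 0},
    {"hand": 1,"tx": 0,"ty": 0,"tz": 0,"wx": 0,"wy": 0,"wz": 0},
    {"hand": 1,"tx": 0,"ty": 0,"tz": 0,"wx": 0,"wy": 0,"wz": 0},
  ],
)

```text
time: 21.02
tool_pos: [522.6, -318.3, 55.6]
tcp_rot: [3.14, 0.001, 1.606]
contact_force: [0.6, -0.1, -1.0]
grip_width: 39.9
```

```bash
python3 p.py 521,-318,49
```

```text
t 21.02 pos [ 522.6 -318.3   55.6] rpy [3.140e+00 1.000e-03 1.606e+00] F [ 0.6 -0.1 -1. ] w 39.9
(521.0, -318.0, 49.0) units [ 0.01 -0.04  0.17] | 0.2
```

Request:
drive_tool(
  deltas=[
    {"hand": 1,"tx": 0,"ty": 0,"tz": 0.1,"wx": 0,"wy": 0,"wz": 0},
    {"hand": 1,"tx": 0,"ty": 0,"tz": 0.06,"wx": 0,"wy": 0,"wz": 0},
    {"hand": 1,"tx": 0,"ty": 0,"tz": 0,"wx": 0,"wy": 0,"wz": 0},
    {"hand": 1,"tx": 0,"ty": 0,"tz": 0,"wx": 0,"wy": 0,"wz": 0},
    {"hand": 1,"tx": 0,"ty": 0,"tz": 0,"wx": 0,"wy": 0,"wz": 0},
  ],
)

```text
time: 21.43
tool_pos: [522.3, -318.4, 48.9]
tcp_rot: [3.14, 0.001, 1.606]
contact_force: [-0.5, 0.1, 5.0]
grip_width: 40.2
```

Request:
drive_tool(
  deltas=[
    {"hand": 0,"tx": 0,"ty": 0,"tz": 0,"wx": 0,"wy": 0,"wz": 0},
    {"hand": -0.3,"tx": 0,"ty": 0,"tz": 0,"wx": 0,"wy": 0,"wz": 0},
    {"hand": -0.4,"tx": 0,"ty": 0,"tz": 0,"wx": 0,"wy": 0,"wz": 0},
    {"hand": -0.4,"tx": 0,"ty": 0,"tz": 0,"wx": 0,"wy": 0,"wz": 0},
    {"hand": -0.4,"tx": 0,"ty": 0,"tz": -0.4,"wx": 0,"wy": 0,"wz": 0},
    {"hand": -0.4,"tx": 0,"ty": 0,"tz": -0.7,"wx": 0,"wy": 0,"wz": 0},
    {"hand": -0.4,"tx": 0,"ty": 0,"tz": -0.8,"wx": 0,"wy": 0,"wz": 0},
    {"hand": -0.4,"tx": 0,"ty": 0,"tz": -0.8,"wx": 0,"wy": 0,"wz": 0},
    {"hand": -0.4,"tx": 0.3,"ty": 0,"tz": -0.5,"wx": 0,"wy": 0,"wz": 0},
    {"hand": -0.4,"tx": 0.7,"ty": 0,"tz": -0.2,"wx": 0,"wy": 0,"wz": 0},
    {"hand": -0.4,"tx": 0.8,"ty": 0,"tz": 0,"wx": 0,"wy": 0,"wz": 0},
    {"hand": -0.4,"tx": 0.8,"ty": 0,"tz": 0,"wx": 0,"wy": 0,"wz": 0},
    {"hand": -0.4,"tx": 0.8,"ty": 0,"tz": 0,"wx": 0,"wy": 0,"wz": 0},
    {"hand": -0.4,"tx": 0.8,"ty": 0,"tz": 0,"wx": 0,"wy": 0,"wz": 0},
    {"hand": -0.4,"tx": 0.8,"ty": 0,"tz": 0,"wx": 0,"wy": 0,"wz": 0},
    {"hand": -0.4,"tx": 0.8,"ty": 0,"tz": 0,"wx": 0,"wy": 0,"wz": 0},
    {"hand": -0.4,"tx": 0.8,"ty": 0,"tz": 0,"wx": 0,"wy": 0,"wz": 0},
    {"hand": -0.4,"tx": 0.8,"ty": 0,"tz": 0,"wx": 0,"wy": 0,"wz": 0},
    {"hand": -0.4,"tx": 0.8,"ty": 0,"tz": 0,"wx": 0,"wy": 0,"wz": 0},
    {"hand": -0.4,"tx": 0.3,"ty": 0,"tz": 0,"wx": 0,"wy": 0,"wz": 0},
  ],
)

```text
time: 23.1
tool_pos: [509.2, 25.2, 183.8]
tcp_rot: [-3.141, -0.001, 1.608]
contact_force: [-1.1, -0.8, -0.7]
grip_width: 64.4
```

Request:
drive_tool(
  deltas=[
    {"hand": -0.2,"tx": 0,"ty": 0,"tz": 0,"wx": 0,"wy": 0,"wz": 0},
    {"hand": 0,"tx": 0,"ty": 0,"tz": 0,"wx": 0,"wy": 0,"wz": 0},
    {"hand": 0,"tx": 0,"ty": 0,"tz": 0,"wx": 0,"wy": 0,"wz": 0},
  ],
)

```text
time: 23.35
tool_pos: [510.1, 20.7, 183.9]
tcp_rot: [3.141, 0.0, 1.606]
contact_force: [-0.2, -0.8, -0.7]
grip_width: 49.2
```

```bash
python3 p.py 508.2,27,120 508.2,27,81; python3 - <<'E'
from h import *
for n in('scene','top'):
  im=capture(n)[:,:,::-1]
  cv2.imwrite(f'pics/{n}8.png',cv2.resize(im[130:330,190:410],None,fx=3,fy=3,interpolation=cv2.INTER_CUBIC))
E
```

```text
t 23.35 pos [510.1  20.7 183.9] rpy [3.141 0.    1.606] F [-0.2 -0.8 -0.7] w 49.2
(508.2, 27.0, 120.0) units [ 0.16 -0.04  1.6 ] | 1.6
(508.2, 27.0, 81.0) units [ 0.   -0.    0.97] | 1.0
```

View pics/scene8.png

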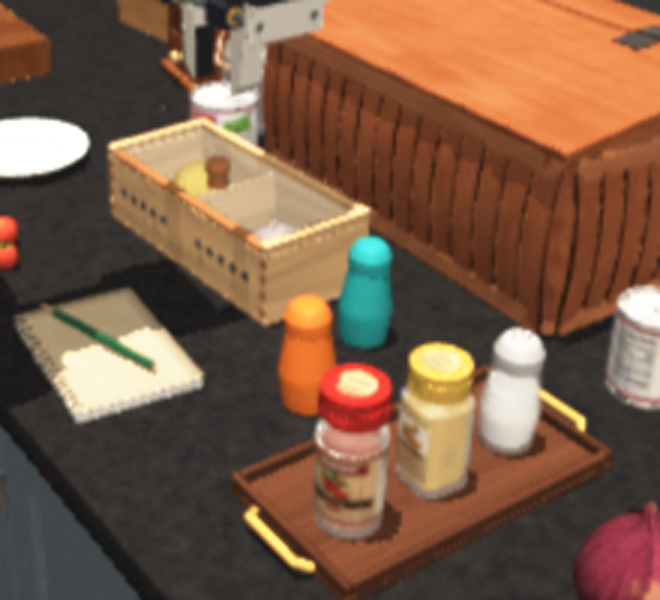

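View pics/top8.png

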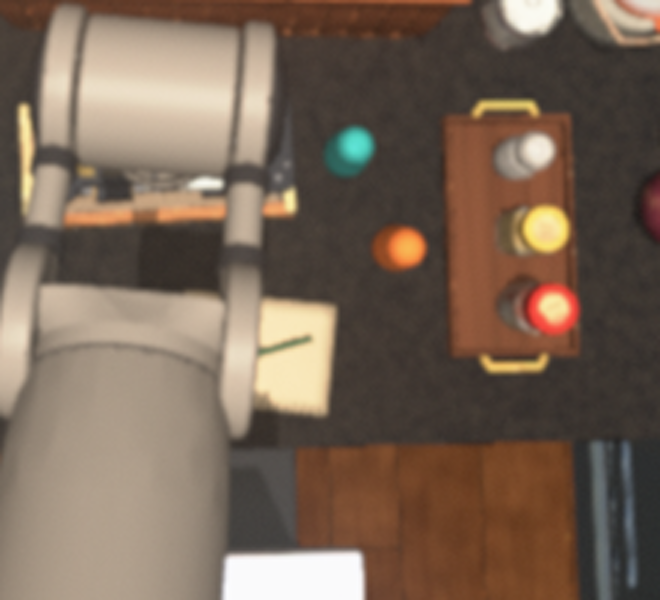

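Request:
drive_tool(
  deltas=[
    {"hand": 0,"tx": 0.15,"ty": -0.04,"tz": 0.4,"wx": 0,"wy": 0,"wz": 0},
    {"hand": 0,"tx": 0,"ty": 0,"tz": 0.5,"wx": 0,"wy": 0,"wz": 0},
    {"hand": 0,"tx": 0,"ty": 0,"tz": 0.5,"wx": 0,"wy": 0,"wz": 0},
    {"hand": 0,"tx": 0,"ty": 0,"tz": 0.5,"wx": 0,"wy": 0,"wz": 0},
    {"hand": 0,"tx": 0,"ty": 0,"tz": 0.3,"wx": 0,"wy": 0,"wz": 0},
    {"hand": 0,"tx": 0,"ty": 0,"tz": 0.15,"wx": 0,"wy": 0,"wz": 0},
    {"hand": 0,"tx": 0,"ty": 0,"tz": 0,"wx": 0,"wy": 0,"wz": 0},
    {"hand": 0,"tx": 0,"ty": 0,"tz": 0,"wx": 0,"wy": 0,"wz": 0},
    {"hand": 0,"tx": 0,"ty": 0,"tz": 0,"wx": 0,"wy": 0,"wz": 0},
  ],
)

```text
time: 24.2
tool_pos: [508.8, 27.3, 90.8]
tcp_rot: [3.14, 0.0, 1.606]
contact_force: [-0.3, -0.1, -0.1]
grip_width: 46.0
```

```bash
python3 p.py 508.2,27,88; python3 - <<'E'
from h import *
for n in('scene',):
  im=capture(n)[:,:,::-1]
  cv2.imwrite(f'pics/{n}9.png',cv2.resize(im[140:260,190:330],None,fx=5,fy=5,interpolation=cv2.INTER_CUBIC))
E
```

```text
t 24.2 pos [508.8  27.3  90.8] rpy [3.14  0.    1.606] F [-0.3 -0.1 -0.1] w 46.0
(508.2, 27.0, 88.0) units [-0.01 -0.02  0.07] | 0.1
```

View pics/scene9.png

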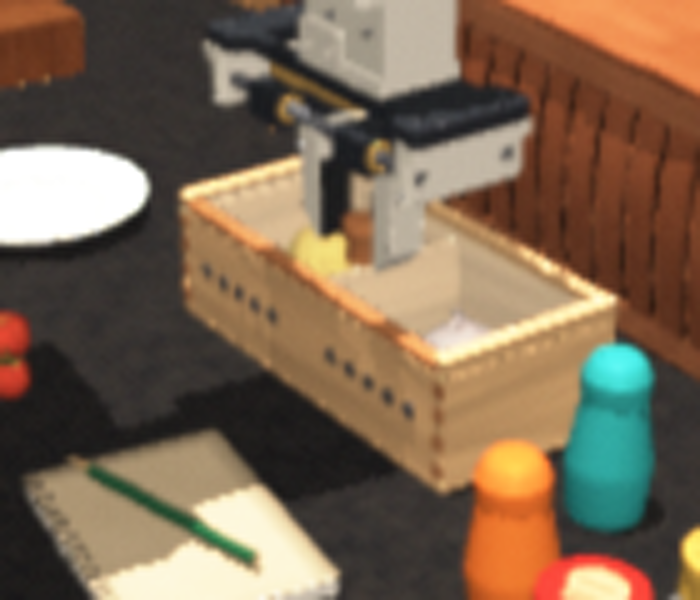

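Fingers straddle the knob as planned. Close and pull along the tool's −y (box −x).

Request:
drive_tool(
  deltas=[
    {"hand": 0.3,"tx": 0,"ty": 0,"tz": 0.05,"wx": 0,"wy": 0,"wz": 0},
    {"hand": 0.5,"tx": 0,"ty": 0,"tz": 0,"wx": 0,"wy": 0,"wz": 0},
    {"hand": 1,"tx": 0,"ty": 0,"tz": 0,"wx": 0,"wy": 0,"wz": 0},
    {"hand": 1,"tx": 0,"ty": 0,"tz": 0,"wx": 0,"wy": 0,"wz": 0},
    {"hand": 1,"tx": 0,"ty": 0,"tz": 0,"wx": 0,"wy": 0,"wz": 0},
    {"hand": 1,"tx": 0,"ty": 0,"tz": 0,"wx": 0,"wy": 0,"wz": 0},
  ],
)

```text
time: 24.75
tool_pos: [508.1, 28.7, 88.1]
tcp_rot: [3.141, -0.002, 1.606]
contact_force: [0.6, 5.2, 1.0]
grip_width: 21.4
```

Request:
drive_tool(
  deltas=[
    {"hand": 1,"tx": 0,"ty": -0.1,"tz": 0,"wx": 0,"wy": 0,"wz": 0},
    {"hand": 1,"tx": 0,"ty": -0.2,"tz": 0,"wx": 0,"wy": 0,"wz": 0},
    {"hand": 1,"tx": 0,"ty": -0.2,"tz": 0,"wx": 0,"wy": 0,"wz": 0},
    {"hand": 1,"tx": 0,"ty": -0.2,"tz": 0,"wx": 0,"wy": 0,"wz": 0},
    {"hand": 1,"tx": 0,"ty": 0,"tz": 0,"wx": 0,"wy": 0,"wz": 0},
    {"hand": 1,"tx": 0,"ty": 0,"tz": 0,"wx": 0,"wy": 0,"wz": 0},
  ],
)

```text
time: 25.25
tool_pos: [479.6, 27.7, 88.1]
tcp_rot: [-3.141, -0.002, 1.606]
contact_force: [-1.2, 6.5, 1.7]
grip_width: 21.0
```

Request:
drive_tool(
  deltas=[
    {"hand": 1,"tx": 0.03,"ty": -0.2,"tz": 0,"wx": 0,"wy": 0,"wz": 0},
    {"hand": 1,"tx": 0,"ty": -0.2,"tz": 0,"wx": 0,"wy": 0,"wz": 0},
    {"hand": 1,"tx": 0,"ty": -0.2,"tz": 0,"wx": 0,"wy": 0,"wz": 0},
    {"hand": 1,"tx": 0,"ty": -0.2,"tz": 0,"wx": 0,"wy": 0,"wz": 0},
    {"hand": 1,"tx": 0,"ty": -0.2,"tz": 0,"wx": 0,"wy": 0,"wz": 0},
    {"hand": 1,"tx": 0,"ty": -0.15,"tz": 0,"wx": 0,"wy": 0,"wz": 0},
    {"hand": 1,"tx": 0,"ty": -0.05,"tz": 0,"wx": 0,"wy": 0,"wz": 0},
    {"hand": 1,"tx": 0,"ty": 0,"tz": 0,"wx": 0,"wy": 0,"wz": 0},
    {"hand": 1,"tx": 0,"ty": 0,"tz": 0,"wx": 0,"wy": 0,"wz": 0},
  ],
)

```text
time: 26.0
tool_pos: [431.8, 26.1, 88.0]
tcp_rot: [-3.141, -0.0, 1.606]
contact_force: [-2.6, -0.9, 4.6]
grip_width: 21.0
```

Request:
drive_tool(
  deltas=[
    {"hand": 0.4,"tx": 0,"ty": 0,"tz": 0,"wx": 0,"wy": 0,"wz": 0},
    {"hand": 0,"tx": 0,"ty": 0,"tz": 0,"wx": 0,"wy": 0,"wz": 0},
    {"hand": -0.2,"tx": 0,"ty": 0,"tz": 0,"wx": 0,"wy": 0,"wz": 0},
    {"hand": -0.4,"tx": 0,"ty": 0,"tz": -0.3,"wx": 0,"wy": 0,"wz": 0},
    {"hand": -0.45,"tx": 0,"ty": 0,"tz": -0.6,"wx": 0,"wy": 0,"wz": 0},
    {"hand": -0.45,"tx": 0,"ty": 0,"tz": -0.7,"wx": 0,"wy": 0,"wz": 0},
    {"hand": -0.45,"tx": 0.5,"ty": 0,"tz": -0.4,"wx": 0,"wy": 0,"wz": 0},
    {"hand": -0.45,"tx": 0.8,"ty": 0,"tz": 0,"wx": 0,"wy": 0,"wz": 0},
    {"hand": -0.45,"tx": 0.8,"ty": 0,"tz": 0,"wx": 0,"wy": 0,"wz": 0},
    {"hand": -0.45,"tx": 0.8,"ty": 0,"tz": 0,"wx": 0,"wy": 0,"wz": 0},
    {"hand": -0.45,"tx": 0.8,"ty": 0,"tz": 0,"wx": 0,"wy": 0,"wz": 0},
    {"hand": -0.45,"tx": 0.3,"ty": 0,"tz": 0,"wx": 0,"wy": 0,"wz": 0},
    {"hand": -0.45,"tx": 0,"ty": 0,"tz": 0,"wx": 0,"wy": 0,"wz": 0},
  ],
)

```text
time: 27.08
tool_pos: [426.0, 188.5, 167.6]
tcp_rot: [-3.141, -0.001, 1.61]
contact_force: [-0.1, 0.0, 0.1]
grip_width: 66.2
```

```bash
python3 - <<'E'
from h import *
plan((530.8,-33.7,165))
for n in('scene','top'):
  im=capture(n)[:,:,::-1];cv2.imwrite(f'pics/{n}10_raw.png',im)
  cv2.imwrite(f'pics/{n}10.png',cv2.resize(im[140:260,170:330],None,fx=4.5,fy=4.5,interpolation=cv2.INTER_CUBIC))
E
```

```text
t 27.08 pos [426.  188.5 167.6] rpy [-3.141e+00 -1.000e-03  1.610e+00] F [-0.1  0.   0.1] w 66.2
(530.8, -33.7, 165) units [-5.65  2.4   0.06] | 5.7
```

View pics/scene10.png

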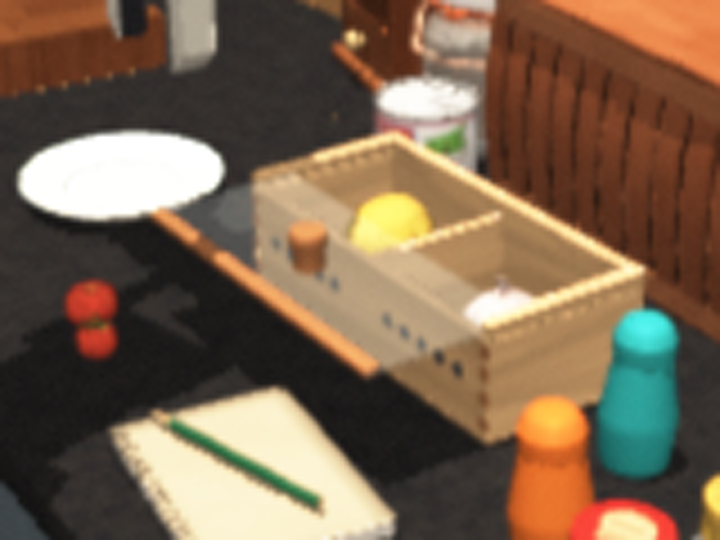

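View pics/top10.png

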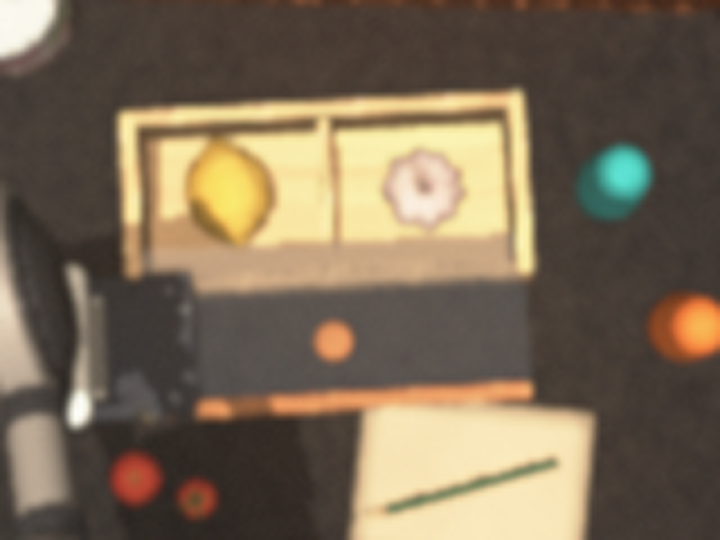

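```bash
python3 - <<'E'
from h import *
for u in((424,188),(383,188),(465,188)): print(ray('top',(u[0]/4.5+170-.4,u[1]/4.5+140-.4),33))
E
python3 p.py 532,-34,165
```

```text
[530.89960278 -34.10736905  33.        ]
[531.32703042  -7.87790911  33.        ]
[530.47161707 -60.37107595  33.        ]
t 27.18 pos [426.2 186.2 167.5] rpy [-3.141  0.     1.608] F [-0.4 -0.3  0.4] w 66.8
(532.0, -34.0, 165.0) units [-5.6   2.44  0.06] | 5.6
```

Request:
drive_tool(
  deltas=[
    {"hand": -0.42,"tx": -0.4,"ty": 0.2,"tz": 0,"wx": 0,"wy": 0,"wz": 0},
    {"hand": -0.42,"tx": -0.7,"ty": 0.3,"tz": 0,"wx": 0,"wy": 0,"wz": 0},
    {"hand": -0.42,"tx": -0.7,"ty": 0.3,"tz": 0,"wx": 0,"wy": 0,"wz": 0},
    {"hand": -0.42,"tx": -0.7,"ty": 0.3,"tz": 0,"wx": 0,"wy": 0,"wz": 0},
    {"hand": -0.42,"tx": -0.7,"ty": 0.3,"tz": 0,"wx": 0,"wy": 0,"wz": 0},
    {"hand": -0.42,"tx": -0.7,"ty": 0.3,"tz": 0,"wx": 0,"wy": 0,"wz": 0},
    {"hand": -0.42,"tx": -0.7,"ty": 0.3,"tz": 0,"wx": 0,"wy": 0,"wz": 0},
    {"hand": -0.42,"tx": -0.6,"ty": 0.3,"tz": 0,"wx": 0,"wy": 0,"wz": 0},
    {"hand": -0.42,"tx": -0.4,"ty": 0.14,"tz": 0,"wx": 0,"wy": 0,"wz": 0},
    {"hand": -0.42,"tx": 0,"ty": 0,"tz": 0,"wx": 0,"wy": 0,"wz": 0},
    {"hand": -0.42,"tx": 0,"ty": 0,"tz": 0,"wx": 0,"wy": 0,"wz": 0},
    {"hand": -0.42,"tx": 0,"ty": 0,"tz": 0,"wx": 0,"wy": 0,"wz": 0},
    {"hand": -0.42,"tx": 0,"ty": 0,"tz": 0,"wx": 0,"wy": 0,"wz": 0},
  ],
)

```text
time: 28.27
tool_pos: [531.2, -33.8, 167.9]
tcp_rot: [-3.141, -0.0, 1.606]
contact_force: [0.3, 0.3, 0.3]
grip_width: 65.1
```

```bash
python3 p.py 532,-34,60 532,-34,33
```

```text
t 28.27 pos [531.2 -33.8 167.9] rpy [-3.141 -0.     1.606] F [0.3 0.3 0.3] w 65.1
(532.0, -34.0, 60.0) units [-0.01  0.02  2.7 ] | 2.7
(532.0, -34.0, 33.0) units [-0.    0.    0.67] | 0.7
```

Request:
drive_tool(
  deltas=[
    {"hand": -0.42,"tx": 0,"ty": 0,"tz": 0.4,"wx": 0,"wy": 0,"wz": 0},
    {"hand": -0.42,"tx": 0,"ty": 0,"tz": 0.6,"wx": 0,"wy": 0,"wz": 0},
    {"hand": -0.42,"tx": 0,"ty": 0,"tz": 0.6,"wx": 0,"wy": 0,"wz": 0},
    {"hand": -0.42,"tx": 0,"ty": 0,"tz": 0.5,"wx": 0,"wy": 0,"wz": 0},
    {"hand": -0.42,"tx": 0,"ty": 0,"tz": 0.4,"wx": 0,"wy": 0,"wz": 0},
    {"hand": -0.42,"tx": 0,"ty": 0,"tz": 0.3,"wx": 0,"wy": 0,"wz": 0},
    {"hand": -0.42,"tx": 0,"ty": 0,"tz": 0.3,"wx": 0,"wy": 0,"wz": 0},
    {"hand": -0.42,"tx": 0,"ty": 0,"tz": 0.2,"wx": 0,"wy": 0,"wz": 0},
    {"hand": -0.42,"tx": 0,"ty": 0,"tz": 0.12,"wx": 0,"wy": 0,"wz": 0},
    {"hand": -0.42,"tx": 0,"ty": 0,"tz": 0,"wx": 0,"wy": 0,"wz": 0},
    {"hand": -0.42,"tx": 0,"ty": 0,"tz": 0,"wx": 0,"wy": 0,"wz": 0},
  ],
)

```text
time: 29.18
tool_pos: [532.0, -34.0, 31.4]
tcp_rot: [3.141, -0.0, 1.607]
contact_force: [-1.0, 0.5, 0.6]
grip_width: 65.3
```

Request:
drive_tool(
  deltas=[
    {"hand": -0.3,"tx": 0,"ty": 0,"tz": 0,"wx": 0,"wy": 0,"wz": 0},
    {"hand": -0.1,"tx": 0,"ty": 0,"tz": 0,"wx": 0,"wy": 0,"wz": 0},
    {"hand": 0.1,"tx": 0,"ty": 0,"tz": 0,"wx": 0,"wy": 0,"wz": 0},
    {"hand": 1,"tx": 0,"ty": 0,"tz": 0,"wx": 0,"wy": 0,"wz": 0},
    {"hand": 1,"tx": 0,"ty": 0,"tz": 0,"wx": 0,"wy": 0,"wz": 0},
    {"hand": 1,"tx": 0,"ty": 0,"tz": 0,"wx": 0,"wy": 0,"wz": 0},
    {"hand": 1,"tx": 0,"ty": 0,"tz": 0,"wx": 0,"wy": 0,"wz": 0},
  ],
)

```text
time: 29.77
tool_pos: [532.3, -34.3, 31.7]
tcp_rot: [3.14, 0.0, 1.606]
contact_force: [-1.0, 1.7, 7.0]
grip_width: 51.6
```

Request:
drive_tool(
  deltas=[
    {"hand": 1,"tx": 0,"ty": 0,"tz": -0.2,"wx": 0,"wy": 0,"wz": 0},
    {"hand": 1,"tx": 0,"ty": 0,"tz": -0.3,"wx": 0,"wy": 0,"wz": 0},
    {"hand": 1,"tx": 0,"ty": 0,"tz": -0.4,"wx": 0,"wy": 0,"wz": 0},
    {"hand": 1,"tx": 0,"ty": 0,"tz": -0.5,"wx": 0,"wy": 0,"wz": 0},
    {"hand": 1,"tx": 0,"ty": 0,"tz": -0.6,"wx": 0,"wy": 0,"wz": 0},
    {"hand": 1,"tx": 0,"ty": 0,"tz": -0.6,"wx": 0,"wy": 0,"wz": 0},
    {"hand": 1,"tx": 0,"ty": 0,"tz": -0.5,"wx": 0,"wy": 0,"wz": 0},
    {"hand": 1,"tx": 0,"ty": 0,"tz": -0.2,"wx": 0,"wy": 0,"wz": 0},
    {"hand": 1,"tx": 0,"ty": 0,"tz": 0,"wx": 0,"wy": 0,"wz": 0},
  ],
)

```text
time: 30.52
tool_pos: [532.8, -34.6, 165.1]
tcp_rot: [3.138, 0.001, 1.606]
contact_force: [1.1, 0.4, -0.7]
grip_width: 51.5
```

```bash
python3 p.py 448,318,165 448,318,32; python3 - <<'E'
from h import *
im=capture('scene')[:,:,::-1];cv2.imwrite('pics/s11.png',cv2.resize(im[120:260,170:330],None,fx=4,fy=4,interpolation=cv2.INTER_CUBIC))
E
```

```text
t 30.52 pos [532.8 -34.6 165.1] rpy [3.138e+00 1.000e-03 1.606e+00] F [ 1.1  0.4 -0.7] w 51.5
(448.0, 318.0, 165.0) units [ 8.88 -1.81 -0.01] | 8.9
(448.0, 318.0, 32.0) units [ 0.   -0.01  3.32] | 3.3
```

View pics/s11.png

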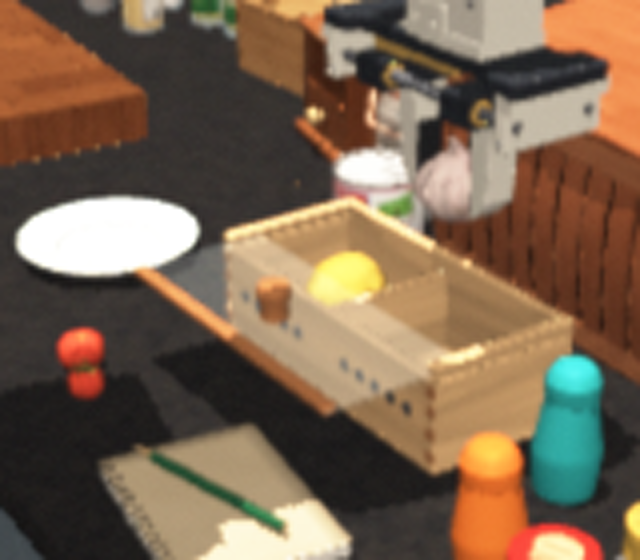

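Request:
drive_tool(
  deltas=[
    {"hand": 1,"tx": 0.3,"ty": -0.1,"tz": 0,"wx": 0,"wy": 0,"wz": 0},
    {"hand": 1,"tx": 0.5,"ty": -0.1,"tz": 0,"wx": 0,"wy": 0,"wz": 0},
    {"hand": 1,"tx": 0.7,"ty": -0.14,"tz": 0,"wx": 0,"wy": 0,"wz": 0},
    {"hand": 1,"tx": 0.7,"ty": -0.14,"tz": 0,"wx": 0,"wy": 0,"wz": 0},
    {"hand": 1,"tx": 0.7,"ty": -0.14,"tz": 0,"wx": 0,"wy": 0,"wz": 0},
    {"hand": 1,"tx": 0.7,"ty": -0.14,"tz": 0,"wx": 0,"wy": 0,"wz": 0},
    {"hand": 1,"tx": 0.7,"ty": -0.14,"tz": 0,"wx": 0,"wy": 0,"wz": 0},
    {"hand": 1,"tx": 0.7,"ty": -0.14,"tz": 0,"wx": 0,"wy": 0,"wz": 0},
    {"hand": 1,"tx": 0.7,"ty": -0.14,"tz": 0,"wx": 0,"wy": 0,"wz": 0},
    {"hand": 1,"tx": 0.7,"ty": -0.14,"tz": 0,"wx": 0,"wy": 0,"wz": 0},
    {"hand": 1,"tx": 0.7,"ty": -0.14,"tz": 0,"wx": 0,"wy": 0,"wz": 0},
    {"hand": 1,"tx": 0.7,"ty": -0.14,"tz": 0,"wx": 0,"wy": 0,"wz": 0},
    {"hand": 1,"tx": 0.6,"ty": -0.1,"tz": 0,"wx": 0,"wy": 0,"wz": 0},
    {"hand": 1,"tx": 0.35,"ty": -0.1,"tz": 0,"wx": 0,"wy": 0,"wz": 0},
    {"hand": 1,"tx": 0.13,"ty": 0,"tz": 0,"wx": 0,"wy": 0,"wz": 0},
    {"hand": 1,"tx": 0,"ty": 0,"tz": 0,"wx": 0,"wy": 0,"wz": 0},
    {"hand": 1,"tx": 0,"ty": 0,"tz": 0,"wx": 0,"wy": 0,"wz": 0},
    {"hand": 1,"tx": 0,"ty": 0,"tz": 0,"wx": 0,"wy": 0,"wz": 0},
  ],
)

```text
time: 32.07
tool_pos: [447.4, 317.2, 162.6]
tcp_rot: [-3.141, 0.001, 1.605]
contact_force: [0.8, -0.4, -1.0]
grip_width: 51.5
```

```bash
python3 p.py 448,318,32; python3 - <<'E'
from h import *
for n in('scene','top'):
  im=capture(n)[:,:,::-1];cv2.imwrite(f'pics/{n}12.png',cv2.resize(im[100:260,100:260],None,fx=3.5,fy=3.5,interpolation=cv2.INTER_CUBIC))
E
```

```text
t 32.07 pos [447.4 317.2 162.6] rpy [-3.141e+00  1.000e-03  1.605e+00] F [ 0.8 -0.4 -1. ] w 51.5
(448.0, 318.0, 32.0) units [0.02 0.02 3.26] | 3.3
```

View pics/scene12.png

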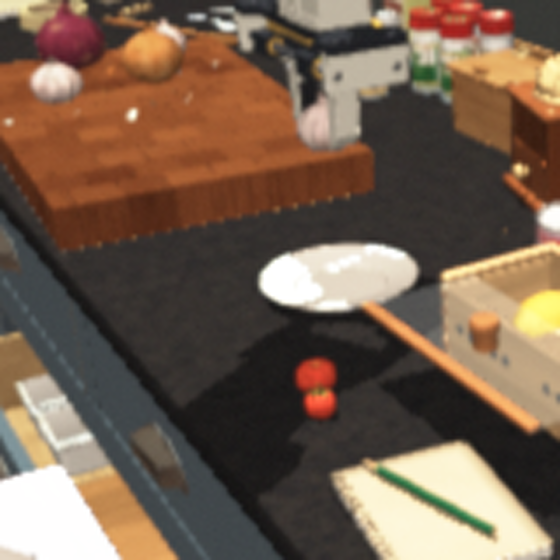

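View pics/top12.png

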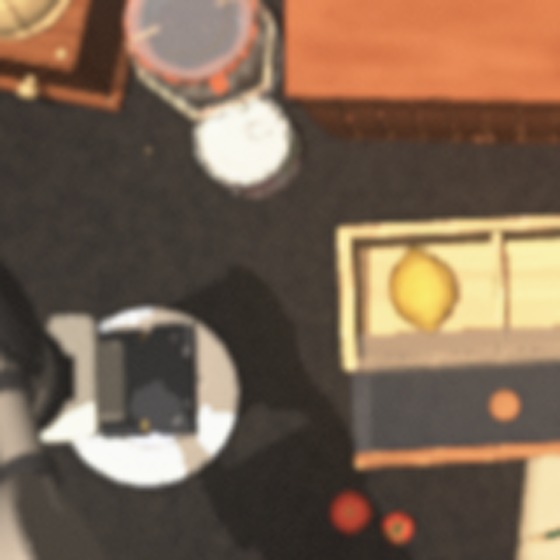

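Request:
drive_tool(
  deltas=[
    {"hand": 1,"tx": 0.02,"ty": 0.01,"tz": 0.3,"wx": 0,"wy": 0,"wz": 0},
    {"hand": 1,"tx": 0,"ty": 0,"tz": 0.5,"wx": 0,"wy": 0,"wz": 0},
    {"hand": 1,"tx": 0,"ty": 0,"tz": 0.6,"wx": 0,"wy": 0,"wz": 0},
    {"hand": 1,"tx": 0,"ty": 0,"tz": 0.6,"wx": 0,"wy": 0,"wz": 0},
    {"hand": 1,"tx": 0,"ty": 0,"tz": 0.5,"wx": 0,"wy": 0,"wz": 0},
    {"hand": 1,"tx": 0,"ty": 0,"tz": 0.3,"wx": 0,"wy": 0,"wz": 0},
    {"hand": 1,"tx": 0,"ty": 0,"tz": 0.2,"wx": 0,"wy": 0,"wz": 0},
    {"hand": 1,"tx": 0,"ty": 0,"tz": 0.15,"wx": 0,"wy": 0,"wz": 0},
    {"hand": 1,"tx": 0,"ty": 0,"tz": 0,"wx": 0,"wy": 0,"wz": 0},
    {"hand": 1,"tx": 0,"ty": 0,"tz": 0,"wx": 0,"wy": 0,"wz": 0},
    {"hand": 1,"tx": 0,"ty": 0,"tz": 0,"wx": 0,"wy": 0,"wz": 0},
  ],
)

```text
time: 33.08
tool_pos: [448.4, 319.1, 38.0]
tcp_rot: [3.14, -0.001, 1.606]
contact_force: [0.3, -0.5, 0.0]
grip_width: 51.4
```

Request:
drive_tool(
  deltas=[
    {"hand": 1,"tx": -0.02,"ty": 0,"tz": 0.1,"wx": 0,"wy": 0,"wz": 0},
    {"hand": 1,"tx": 0,"ty": 0,"tz": 0.08,"wx": 0,"wy": 0,"wz": 0},
    {"hand": 1,"tx": 0,"ty": 0,"tz": 0,"wx": 0,"wy": 0,"wz": 0},
    {"hand": 1,"tx": 0,"ty": 0,"tz": 0,"wx": 0,"wy": 0,"wz": 0},
    {"hand": 1,"tx": 0,"ty": 0,"tz": 0,"wx": 0,"wy": 0,"wz": 0},
  ],
)

```text
time: 33.5
tool_pos: [448.3, 318.3, 30.7]
tcp_rot: [3.14, -0.001, 1.606]
contact_force: [-0.6, -0.6, 4.5]
grip_width: 51.9
```

Request:
drive_tool(
  deltas=[
    {"hand": -0.1,"tx": 0,"ty": 0,"tz": 0,"wx": 0,"wy": 0,"wz": 0},
    {"hand": -0.25,"tx": 0,"ty": 0,"tz": 0,"wx": 0,"wy": 0,"wz": 0},
    {"hand": -0.4,"tx": 0,"ty": 0,"tz": 0,"wx": 0,"wy": 0,"wz": 0},
    {"hand": -0.4,"tx": 0,"ty": 0,"tz": 0,"wx": 0,"wy": 0,"wz": 0},
    {"hand": -0.4,"tx": 0,"ty": 0,"tz": -0.3,"wx": 0,"wy": 0,"wz": 0},
    {"hand": -0.4,"tx": 0,"ty": 0,"tz": -0.5,"wx": 0,"wy": 0,"wz": 0},
    {"hand": -0.4,"tx": 0,"ty": 0,"tz": -0.7,"wx": 0,"wy": 0,"wz": 0},
    {"hand": -0.4,"tx": 0,"ty": 0,"tz": -0.8,"wx": 0,"wy": 0,"wz": 0},
    {"hand": -0.4,"tx": 0,"ty": 0,"tz": -0.8,"wx": 0,"wy": 0,"wz": 0},
    {"hand": -0.2,"tx": -0.6,"ty": 0,"tz": -0.3,"wx": 0,"wy": 0,"wz": 0},
    {"hand": -0.2,"tx": -0.7,"ty": 0,"tz": 0,"wx": 0,"wy": 0,"wz": 0},
    {"hand": 0,"tx": -0.8,"ty": -0.1,"tz": 0,"wx": 0,"wy": 0,"wz": 0},
    {"hand": 0,"tx": -0.8,"ty": -0.1,"tz": 0,"wx": 0,"wy": 0,"wz": 0},
    {"hand": 0,"tx": -0.8,"ty": -0.1,"tz": 0,"wx": 0,"wy": 0,"wz": 0},
    {"hand": 0,"tx": -0.8,"ty": -0.1,"tz": 0,"wx": 0,"wy": 0,"wz": 0},
    {"hand": 0,"tx": -0.8,"ty": -0.1,"tz": 0,"wx": 0,"wy": 0,"wz": 0},
    {"hand": 0,"tx": -0.7,"ty": -0.1,"tz": 0,"wx": 0,"wy": 0,"wz": 0},
    {"hand": 0,"tx": -0.6,"ty": -0.1,"tz": 0,"wx": 0,"wy": 0,"wz": 0},
    {"hand": 0,"tx": -0.4,"ty": 0,"tz": 0,"wx": 0,"wy": 0,"wz": 0},
    {"hand": 0,"tx": -0.2,"ty": 0,"tz": 0,"wx": 0,"wy": 0,"wz": 0},
  ],
)

```text
time: 35.17
tool_pos: [429.8, 27.6, 165.9]
tcp_rot: [3.141, 0.0, 1.604]
contact_force: [-0.3, -0.1, 0.3]
grip_width: 45.8
```

Request:
drive_tool(
  deltas=[
    {"hand": 0,"tx": 0,"ty": 0,"tz": 0,"wx": 0,"wy": 0,"wz": 0},
    {"hand": 0,"tx": 0,"ty": 0,"tz": 0,"wx": 0,"wy": 0,"wz": 0},
  ],
)

```text
time: 35.33
tool_pos: [430.1, 29.6, 165.9]
tcp_rot: [-3.142, -0.0, 1.605]
contact_force: [-0.0, 0.3, -0.1]
grip_width: 45.8
```

```bash
python3 p.py 431.8,27,88; python3 - <<'E'
from h import *
for n in('scene','top'):
  im=capture(n)[:,:,::-1];cv2.imwrite(f'pics/{n}13.png',cv2.resize(im[120:260,100:280],None,fx=3.5,fy=3.5,interpolation=cv2.INTER_CUBIC))
E
```

```text
t 35.33 pos [430.1  29.6 165.9] rpy [-3.142 -0.     1.605] F [-0.   0.3 -0.1] w 45.8
(431.8, 27.0, 88.0) units [-0.07  0.04  1.95] | 1.9
```

View pics/scene13.png

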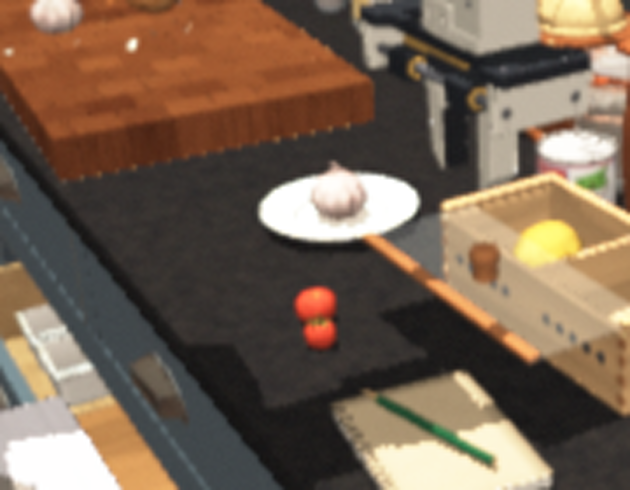

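View pics/top13.png

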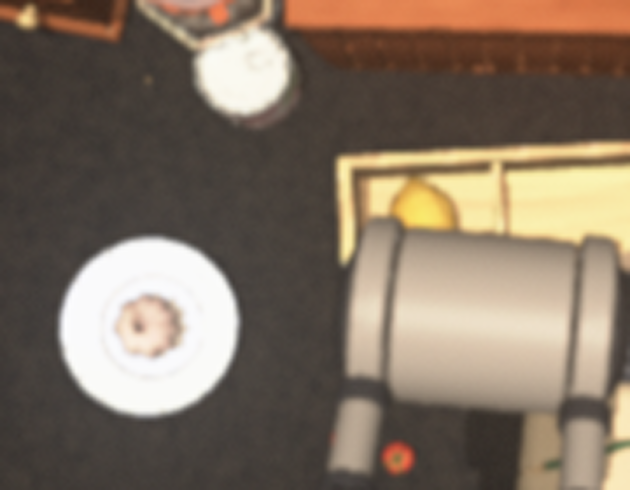

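Request:
drive_tool(
  deltas=[
    {"hand": 0,"tx": -0.05,"ty": 0.04,"tz": 0.4,"wx": 0,"wy": 0,"wz": 0},
    {"hand": 0,"tx": 0,"ty": 0,"tz": 0.5,"wx": 0,"wy": 0,"wz": 0},
    {"hand": 0,"tx": 0,"ty": 0,"tz": 0.5,"wx": 0,"wy": 0,"wz": 0},
    {"hand": 0,"tx": 0,"ty": 0,"tz": 0.3,"wx": 0,"wy": 0,"wz": 0},
    {"hand": 0,"tx": 0,"ty": 0,"tz": 0.2,"wx": 0,"wy": 0,"wz": 0},
    {"hand": 0,"tx": 0,"ty": 0,"tz": 0,"wx": 0,"wy": 0,"wz": 0},
    {"hand": 0,"tx": 0,"ty": 0,"tz": 0,"wx": 0,"wy": 0,"wz": 0},
  ],
)

```text
time: 36.02
tool_pos: [431.7, 28.0, 90.0]
tcp_rot: [-3.141, -0.0, 1.607]
contact_force: [0.5, -0.1, 0.4]
grip_width: 46.1
```

Request:
drive_tool(
  deltas=[
    {"hand": 0.3,"tx": 0,"ty": 0,"tz": 0.02,"wx": 0,"wy": 0,"wz": 0},
    {"hand": 0.5,"tx": 0,"ty": 0,"tz": 0,"wx": 0,"wy": 0,"wz": 0},
    {"hand": 1,"tx": 0,"ty": 0,"tz": 0,"wx": 0,"wy": 0,"wz": 0},
    {"hand": 1,"tx": 0,"ty": 0,"tz": 0,"wx": 0,"wy": 0,"wz": 0},
    {"hand": 1,"tx": 0,"ty": 0,"tz": 0,"wx": 0,"wy": 0,"wz": 0},
    {"hand": 1,"tx": 0,"ty": 0,"tz": 0,"wx": 0,"wy": 0,"wz": 0},
  ],
)

```text
time: 36.52
tool_pos: [432.2, 26.3, 89.6]
tcp_rot: [3.14, 0.002, 1.607]
contact_force: [-0.6, -7.2, 2.1]
grip_width: 21.4
```

```bash
python3 p.py 509,29,88
```

```text
t 36.52 pos [432.2  26.3  89.6] rpy [3.140e+00 2.000e-03 1.607e+00] F [-0.6 -7.2  2.1] w 21.4
(509.0, 29.0, 88.0) units [-0.    1.92  0.04] | 1.9
```

Request:
drive_tool(
  deltas=[
    {"hand": 1,"tx": -0.03,"ty": 0.1,"tz": 0,"wx": 0,"wy": 0,"wz": 0},
    {"hand": 1,"tx": 0,"ty": 0.2,"tz": 0,"wx": 0,"wy": 0,"wz": 0},
    {"hand": 1,"tx": 0,"ty": 0.25,"tz": 0,"wx": 0,"wy": 0,"wz": 0},
    {"hand": 1,"tx": 0,"ty": 0.25,"tz": 0,"wx": 0,"wy": 0,"wz": 0},
    {"hand": 1,"tx": 0,"ty": 0.25,"tz": 0,"wx": 0,"wy": 0,"wz": 0},
    {"hand": 1,"tx": 0,"ty": 0.25,"tz": 0,"wx": 0,"wy": 0,"wz": 0},
    {"hand": 1,"tx": 0,"ty": 0.25,"tz": 0,"wx": 0,"wy": 0,"wz": 0},
    {"hand": 1,"tx": 0,"ty": 0.2,"tz": 0,"wx": 0,"wy": 0,"wz": 0},
    {"hand": 1,"tx": 0,"ty": 0.1,"tz": 0,"wx": 0,"wy": 0,"wz": 0},
    {"hand": 1,"tx": 0,"ty": 0.05,"tz": 0,"wx": 0,"wy": 0,"wz": 0},
    {"hand": 1,"tx": 0,"ty": 0.04,"tz": 0,"wx": 0,"wy": 0,"wz": 0},
    {"hand": 1,"tx": 0,"ty": 0,"tz": 0,"wx": 0,"wy": 0,"wz": 0},
    {"hand": 1,"tx": 0,"ty": 0,"tz": 0,"wx": 0,"wy": 0,"wz": 0},
  ],
)

```text
time: 37.6
tool_pos: [508.8, 28.8, 89.6]
tcp_rot: [-3.14, 0.0, 1.606]
contact_force: [-4.4, -1.7, 8.1]
grip_width: 21.1
```

Request:
drive_tool(
  deltas=[
    {"hand": 0.5,"tx": 0,"ty": 0,"tz": 0,"wx": 0,"wy": 0,"wz": 0},
    {"hand": 0.2,"tx": 0,"ty": 0,"tz": 0,"wx": 0,"wy": 0,"wz": 0},
    {"hand": 0,"tx": 0,"ty": 0,"tz": 0,"wx": 0,"wy": 0,"wz": 0},
    {"hand": -0.2,"tx": 0,"ty": 0,"tz": -0.2,"wx": 0,"wy": 0,"wz": 0},
    {"hand": -0.4,"tx": 0,"ty": 0,"tz": -0.5,"wx": 0,"wy": 0,"wz": 0},
    {"hand": -0.4,"tx": 0,"ty": 0,"tz": -0.7,"wx": 0,"wy": 0,"wz": 0},
    {"hand": -0.4,"tx": -0.2,"ty": 0,"tz": -0.7,"wx": 0,"wy": 0,"wz": 0},
    {"hand": -0.4,"tx": -0.6,"ty": 0,"tz": -0.3,"wx": 0,"wy": 0,"wz": 0},
    {"hand": -0.4,"tx": -0.8,"ty": 0,"tz": 0,"wx": 0,"wy": 0,"wz": 0},
    {"hand": -0.4,"tx": -0.8,"ty": 0,"tz": 0,"wx": 0,"wy": 0,"wz": 0},
    {"hand": -0.4,"tx": -0.8,"ty": 0,"tz": 0,"wx": 0,"wy": 0,"wz": 0},
    {"hand": -0.4,"tx": -0.8,"ty": 0,"tz": 0,"wx": 0,"wy": 0,"wz": 0},
    {"hand": -0.4,"tx": -0.8,"ty": 0,"tz": 0,"wx": 0,"wy": 0,"wz": 0},
    {"hand": -0.4,"tx": -0.8,"ty": 0,"tz": 0,"wx": 0,"wy": 0,"wz": 0},
    {"hand": -0.4,"tx": -0.8,"ty": 0,"tz": 0,"wx": 0,"wy": 0,"wz": 0},
    {"hand": -0.4,"tx": -0.8,"ty": 0,"tz": 0,"wx": 0,"wy": 0,"wz": 0},
    {"hand": -0.4,"tx": -0.7,"ty": 0,"tz": 0,"wx": 0,"wy": 0,"wz": 0},
    {"hand": -0.4,"tx": -0.5,"ty": 0,"tz": 0,"wx": 0,"wy": 0,"wz": 0},
    {"hand": -0.4,"tx": -0.2,"ty": 0,"tz": 0,"wx": 0,"wy": 0,"wz": 0},
    {"hand": -0.4,"tx": 0,"ty": 0,"tz": 0,"wx": 0,"wy": 0,"wz": 0},
  ],
)

```text
time: 39.27
tool_pos: [521.1, -316.3, 184.9]
tcp_rot: [-3.142, -0.0, 1.604]
contact_force: [0.7, 0.6, -0.4]
grip_width: 64.3
```

Request:
drive_tool(
  deltas=[
    {"hand": -0.4,"tx": 0,"ty": 0,"tz": 0,"wx": 0,"wy": 0,"wz": 0},
    {"hand": -0.4,"tx": 0,"ty": 0,"tz": 0,"wx": 0,"wy": 0,"wz": 0},
  ],
)

```text
time: 39.43
tool_pos: [521.4, -313.4, 185.2]
tcp_rot: [-3.141, -0.001, 1.607]
contact_force: [0.5, 0.1, 0.3]
grip_width: 64.0
```

```bash
python3 p.py 522.4,-318.4,49; python3 - <<'E'
from h import *
for n in('scene','top'):
  im=capture(n)[:,:,::-1];cv2.imwrite(f'pics/{n}14_raw.png',im);cv2.imwrite(f'pics/{n}14.png',cv2.resize(im[130:290,110:420],None,fx=2.5,fy=2.5,interpolation=cv2.INTER_CUBIC))
E
```

```text
t 39.43 pos [ 521.4 -313.4  185.2] rpy [-3.141e+00 -1.000e-03  1.607e+00] F [0.5 0.1 0.3] w 64.0
(522.4, -318.4, 49.0) units [-0.13  0.02  3.4 ] | 3.4
```

View pics/scene14.png

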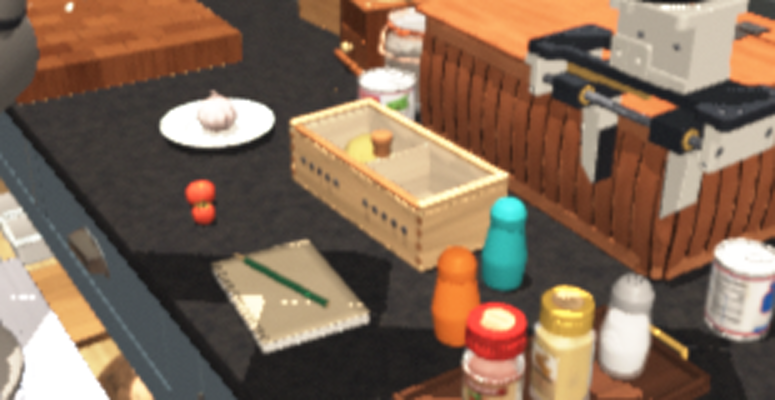

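View pics/top14.png

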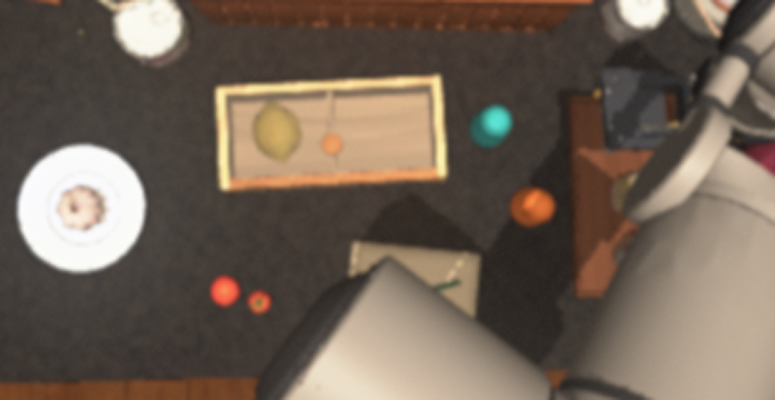

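Request:
drive_tool(
  deltas=[
    {"hand": -0.4,"tx": -0.12,"ty": 0.01,"tz": 0.4,"wx": 0,"wy": 0,"wz": 0},
    {"hand": -0.4,"tx": 0,"ty": 0,"tz": 0.6,"wx": 0,"wy": 0,"wz": 0},
    {"hand": -0.4,"tx": 0,"ty": 0,"tz": 0.6,"wx": 0,"wy": 0,"wz": 0},
    {"hand": -0.4,"tx": 0,"ty": 0,"tz": 0.6,"wx": 0,"wy": 0,"wz": 0},
    {"hand": -0.4,"tx": 0,"ty": 0,"tz": 0.5,"wx": 0,"wy": 0,"wz": 0},
    {"hand": -0.4,"tx": 0,"ty": 0,"tz": 0.4,"wx": 0,"wy": 0,"wz": 0},
    {"hand": -0.4,"tx": 0,"ty": 0,"tz": 0.3,"wx": 0,"wy": 0,"wz": 0},
    {"hand": -0.4,"tx": 0,"ty": 0,"tz": 0,"wx": 0,"wy": 0,"wz": 0},
    {"hand": -0.4,"tx": 0,"ty": 0,"tz": 0,"wx": 0,"wy": 0,"wz": 0},
    {"hand": -0.4,"tx": 0,"ty": 0,"tz": 0,"wx": 0,"wy": 0,"wz": 0},
  ],
)

```text
time: 40.37
tool_pos: [522.7, -319.8, 50.3]
tcp_rot: [3.14, 0.001, 1.607]
contact_force: [0.7, -0.1, 0.2]
grip_width: 64.2
```

```bash
python3 p.py 522.4,-318.4,49
```

```text
t 40.37 pos [ 522.7 -319.8   50.3] rpy [3.140e+00 1.000e-03 1.607e+00] F [ 0.7 -0.1  0.2] w 64.2
(522.4, -318.4, 49.0) units [ 0.03 -0.01  0.03] | 0.0
```

Request:
drive_tool(
  deltas=[
    {"hand": -0.4,"tx": 0.03,"ty": 0,"tz": 0.03,"wx": 0,"wy": 0,"wz": 0},
    {"hand": -0.2,"tx": 0,"ty": 0,"tz": 0,"wx": 0,"wy": 0,"wz": 0},
    {"hand": 0,"tx": 0,"ty": 0,"tz": 0,"wx": 0,"wy": 0,"wz": 0},
    {"hand": 0.2,"tx": 0,"ty": 0,"tz": 0,"wx": 0,"wy": 0,"wz": 0},
    {"hand": 1,"tx": 0,"ty": 0,"tz": 0,"wx": 0,"wy": 0,"wz": 0},
    {"hand": 1,"tx": 0,"ty": 0,"tz": 0,"wx": 0,"wy": 0,"wz": 0},
    {"hand": 1,"tx": 0,"ty": 0,"tz": 0,"wx": 0,"wy": 0,"wz": 0},
    {"hand": 1,"tx": 0,"ty": 0,"tz": 0,"wx": 0,"wy": 0,"wz": 0},
    {"hand": 1,"tx": 0,"ty": 0,"tz": 0,"wx": 0,"wy": 0,"wz": 0},
  ],
)

```text
time: 41.12
tool_pos: [522.0, -318.5, 48.1]
tcp_rot: [3.141, 0.0, 1.606]
contact_force: [-0.5, 0.9, 2.7]
grip_width: 40.7
```

```bash
python3 p.py 522.4,-318.4,185 434,-61,185
```

```text
t 41.12 pos [ 522.  -318.5   48.1] rpy [3.141 0.    1.606] F [-0.5  0.9  2.7] w 40.7
(522.4, -318.4, 185.0) units [ 0.    0.01 -3.42] | 3.4
(434.0, -61.0, 185.0) units [ 6.51 -1.98 -0.  ] | 6.5
```

Request:
drive_tool(
  deltas=[
    {"hand": 1,"tx": 0,"ty": 0,"tz": -0.2,"wx": 0,"wy": 0,"wz": 0},
    {"hand": 1,"tx": 0,"ty": 0,"tz": -0.4,"wx": 0,"wy": 0,"wz": 0},
    {"hand": 1,"tx": 0,"ty": 0,"tz": -0.6,"wx": 0,"wy": 0,"wz": 0},
    {"hand": 1,"tx": 0,"ty": 0,"tz": -0.6,"wx": 0,"wy": 0,"wz": 0},
    {"hand": 1,"tx": 0,"ty": 0,"tz": -0.6,"wx": 0,"wy": 0,"wz": 0},
    {"hand": 1,"tx": 0,"ty": 0,"tz": -0.6,"wx": 0,"wy": 0,"wz": 0},
    {"hand": 1,"tx": 0,"ty": 0,"tz": -0.4,"wx": 0,"wy": 0,"wz": 0},
    {"hand": 1,"tx": 0.3,"ty": -0.1,"tz": 0,"wx": 0,"wy": 0,"wz": 0},
    {"hand": 1,"tx": 0.6,"ty": -0.2,"tz": 0,"wx": 0,"wy": 0,"wz": 0},
    {"hand": 1,"tx": 0.7,"ty": -0.2,"tz": 0,"wx": 0,"wy": 0,"wz": 0},
    {"hand": 1,"tx": 0.7,"ty": -0.2,"tz": 0,"wx": 0,"wy": 0,"wz": 0},
    {"hand": 1,"tx": 0.7,"ty": -0.2,"tz": 0,"wx": 0,"wy": 0,"wz": 0},
    {"hand": 1,"tx": 0.7,"ty": -0.2,"tz": 0,"wx": 0,"wy": 0,"wz": 0},
    {"hand": 1,"tx": 0.7,"ty": -0.2,"tz": 0,"wx": 0,"wy": 0,"wz": 0},
    {"hand": 1,"tx": 0.7,"ty": -0.2,"tz": 0,"wx": 0,"wy": 0,"wz": 0},
    {"hand": 1,"tx": 0.7,"ty": -0.2,"tz": 0,"wx": 0,"wy": 0,"wz": 0},
    {"hand": 1,"tx": 0.5,"ty": -0.2,"tz": 0,"wx": 0,"wy": 0,"wz": 0},
    {"hand": 1,"tx": 0.2,"ty": -0.08,"tz": 0,"wx": 0,"wy": 0,"wz": 0},
    {"hand": 1,"tx": 0,"ty": 0,"tz": 0,"wx": 0,"wy": 0,"wz": 0},
    {"hand": 1,"tx": 0,"ty": 0,"tz": 0,"wx": 0,"wy": 0,"wz": 0},
  ],
)

```text
time: 42.78
tool_pos: [434.1, -61.8, 184.3]
tcp_rot: [3.14, 0.001, 1.607]
contact_force: [0.0, 0.3, -1.4]
grip_width: 40.5
```

```bash
python3 p.py 433.9,-60.9,42.5
```

```text
t 42.78 pos [434.1 -61.8 184.3] rpy [3.140e+00 1.000e-03 1.607e+00] F [ 0.   0.3 -1.4] w 40.5
(433.9, -60.9, 42.5) units [ 0.02 -0.01  3.55] | 3.5
```

Request:
drive_tool(
  deltas=[
    {"hand": 1,"tx": 0.02,"ty": 0,"tz": 0.3,"wx": 0,"wy": 0,"wz": 0},
    {"hand": 1,"tx": 0,"ty": 0,"tz": 0.5,"wx": 0,"wy": 0,"wz": 0},
    {"hand": 1,"tx": 0,"ty": 0,"tz": 0.6,"wx": 0,"wy": 0,"wz": 0},
    {"hand": 1,"tx": 0,"ty": 0,"tz": 0.6,"wx": 0,"wy": 0,"wz": 0},
    {"hand": 1,"tx": 0,"ty": 0,"tz": 0.6,"wx": 0,"wy": 0,"wz": 0},
    {"hand": 1,"tx": 0,"ty": 0,"tz": 0.4,"wx": 0,"wy": 0,"wz": 0},
    {"hand": 1,"tx": 0,"ty": 0,"tz": 0.3,"wx": 0,"wy": 0,"wz": 0},
    {"hand": 1,"tx": 0,"ty": 0,"tz": 0.1,"wx": 0,"wy": 0,"wz": 0},
    {"hand": 1,"tx": 0,"ty": 0,"tz": 0,"wx": 0,"wy": 0,"wz": 0},
    {"hand": 1,"tx": 0,"ty": 0,"tz": 0,"wx": 0,"wy": 0,"wz": 0},
    {"hand": 1,"tx": 0,"ty": 0,"tz": 0,"wx": 0,"wy": 0,"wz": 0},
  ],
)

```text
time: 43.7
tool_pos: [434.4, -61.2, 48.6]
tcp_rot: [3.14, 0.001, 1.606]
contact_force: [-0.4, -0.9, -0.5]
grip_width: 40.4
```

```bash
python3 p.py 433.9,-60.9,42.1
```

```text
t 43.7 pos [434.4 -61.2  48.6] rpy [3.140e+00 1.000e-03 1.606e+00] F [-0.4 -0.9 -0.5] w 40.4
(433.9, -60.9, 42.1) units [ 0.01 -0.01  0.16] | 0.2
```

Request:
drive_tool(
  deltas=[
    {"hand": 1,"tx": 0,"ty": -0.01,"tz": 0.1,"wx": 0,"wy": 0,"wz": 0},
    {"hand": 1,"tx": 0,"ty": 0,"tz": 0.07,"wx": 0,"wy": 0,"wz": 0},
    {"hand": 1,"tx": 0,"ty": 0,"tz": 0,"wx": 0,"wy": 0,"wz": 0},
    {"hand": 1,"tx": 0,"ty": 0,"tz": 0,"wx": 0,"wy": 0,"wz": 0},
    {"hand": 1,"tx": 0,"ty": 0,"tz": 0,"wx": 0,"wy": 0,"wz": 0},
  ],
)

```text
time: 44.12
tool_pos: [433.8, -60.8, 42.0]
tcp_rot: [3.14, 0.001, 1.606]
contact_force: [-0.9, -0.6, 5.9]
grip_width: 40.0
```

Request:
drive_tool(
  deltas=[
    {"hand": 0,"tx": 0,"ty": 0,"tz": 0,"wx": 0,"wy": 0,"wz": 0},
    {"hand": -0.3,"tx": 0,"ty": 0,"tz": 0,"wx": 0,"wy": 0,"wz": 0},
    {"hand": -0.4,"tx": 0,"ty": 0,"tz": 0,"wx": 0,"wy": 0,"wz": 0},
    {"hand": -0.4,"tx": 0,"ty": 0,"tz": 0,"wx": 0,"wy": 0,"wz": 0},
    {"hand": -0.4,"tx": 0,"ty": 0,"tz": -0.4,"wx": 0,"wy": 0,"wz": 0},
    {"hand": -0.4,"tx": 0,"ty": 0,"tz": -0.7,"wx": 0,"wy": 0,"wz": 0},
    {"hand": -0.4,"tx": 0,"ty": 0,"tz": -0.8,"wx": 0,"wy": 0,"wz": 0},
    {"hand": -0.4,"tx": 0,"ty": 0,"tz": -0.8,"wx": 0,"wy": 0,"wz": 0},
    {"hand": -0.4,"tx": -0.3,"ty": 0,"tz": -0.8,"wx": 0,"wy": 0,"wz": 0},
    {"hand": -0.4,"tx": -0.6,"ty": 0.02,"tz": -0.2,"wx": 0,"wy": 0,"wz": 0},
    {"hand": -0.4,"tx": -0.8,"ty": 0.04,"tz": 0,"wx": 0,"wy": 0,"wz": 0},
    {"hand": -0.4,"tx": -0.8,"ty": 0.04,"tz": 0,"wx": 0,"wy": 0,"wz": 0},
    {"hand": -0.4,"tx": -0.8,"ty": 0.04,"tz": 0,"wx": 0,"wy": 0,"wz": 0},
    {"hand": -0.4,"tx": -0.8,"ty": 0.04,"tz": 0,"wx": 0,"wy": 0,"wz": 0},
    {"hand": -0.4,"tx": -0.8,"ty": 0.02,"tz": 0,"wx": 0,"wy": 0,"wz": 0},
    {"hand": -0.4,"tx": -0.8,"ty": 0,"tz": 0,"wx": 0,"wy": 0,"wz": 0},
    {"hand": -0.4,"tx": -0.5,"ty": 0,"tz": 0,"wx": 0,"wy": 0,"wz": 0},
    {"hand": -0.4,"tx": -0.28,"ty": 0,"tz": 0,"wx": 0,"wy": 0,"wz": 0},
    {"hand": -0.4,"tx": 0,"ty": 0,"tz": 0,"wx": 0,"wy": 0,"wz": 0},
    {"hand": -0.4,"tx": 0,"ty": 0,"tz": 0,"wx": 0,"wy": 0,"wz": 0},
  ],
)

```text
time: 45.78
tool_pos: [450.0, -318.7, 188.6]
tcp_rot: [-3.141, -0.001, 1.605]
contact_force: [0.3, 0.3, 0.3]
grip_width: 64.1
```

```bash
python3 p.py 451.1,-319.5,57
```

```text
t 45.78 pos [ 450.  -318.7  188.6] rpy [-3.141e+00 -1.000e-03  1.605e+00] F [0.3 0.3 0.3] w 64.1
(451.1, -319.5, 57.0) units [-0.03  0.03  3.29] | 3.3
```

Request:
drive_tool(
  deltas=[
    {"hand": -0.4,"tx": -0.01,"ty": 0.02,"tz": 0.4,"wx": 0,"wy": 0,"wz": 0},
    {"hand": -0.4,"tx": 0,"ty": 0,"tz": 0.6,"wx": 0,"wy": 0,"wz": 0},
    {"hand": -0.4,"tx": 0,"ty": 0,"tz": 0.6,"wx": 0,"wy": 0,"wz": 0},
    {"hand": -0.4,"tx": 0,"ty": 0,"tz": 0.6,"wx": 0,"wy": 0,"wz": 0},
    {"hand": -0.4,"tx": 0,"ty": 0,"tz": 0.5,"wx": 0,"wy": 0,"wz": 0},
    {"hand": -0.4,"tx": 0,"ty": 0,"tz": 0.4,"wx": 0,"wy": 0,"wz": 0},
    {"hand": -0.4,"tx": 0,"ty": 0,"tz": 0.24,"wx": 0,"wy": 0,"wz": 0},
    {"hand": -0.4,"tx": 0,"ty": 0,"tz": 0,"wx": 0,"wy": 0,"wz": 0},
    {"hand": -0.4,"tx": 0,"ty": 0,"tz": 0,"wx": 0,"wy": 0,"wz": 0},
    {"hand": -0.2,"tx": 0,"ty": 0,"tz": 0,"wx": 0,"wy": 0,"wz": 0},
    {"hand": 0,"tx": 0,"ty": 0,"tz": 0,"wx": 0,"wy": 0,"wz": 0},
    {"hand": 0.2,"tx": 0,"ty": 0,"tz": 0,"wx": 0,"wy": 0,"wz": 0},
    {"hand": 1,"tx": 0,"ty": 0,"tz": 0,"wx": 0,"wy": 0,"wz": 0},
    {"hand": 1,"tx": 0,"ty": 0,"tz": 0,"wx": 0,"wy": 0,"wz": 0},
    {"hand": 1,"tx": 0,"ty": 0,"tz": 0,"wx": 0,"wy": 0,"wz": 0},
    {"hand": 1,"tx": 0,"ty": 0,"tz": 0,"wx": 0,"wy": 0,"wz": 0},
  ],
)

```text
time: 47.12
tool_pos: [451.4, -320.0, 56.2]
tcp_rot: [3.141, 0.001, 1.606]
contact_force: [-0.7, 1.4, 5.6]
grip_width: 42.0
```

```bash
python3 p.py 451,-319.5,195 430,19.8,195
```

```text
t 47.12 pos [ 451.4 -320.    56.2] rpy [3.141e+00 1.000e-03 1.606e+00] F [-0.7  1.4  5.6] w 42.0
(451.0, -319.5, 195.0) units [ 0.01 -0.01 -3.47] | 3.5
(430.0, 19.8, 195.0) units [ 8.5  -0.23 -0.01] | 8.5
```

Request:
drive_tool(
  deltas=[
    {"hand": 1,"tx": 0,"ty": 0,"tz": -0.2,"wx": 0,"wy": 0,"wz": 0},
    {"hand": 1,"tx": 0,"ty": 0,"tz": -0.5,"wx": 0,"wy": 0,"wz": 0},
    {"hand": 1,"tx": 0,"ty": 0,"tz": -0.7,"wx": 0,"wy": 0,"wz": 0},
    {"hand": 1,"tx": 0,"ty": 0,"tz": -0.7,"wx": 0,"wy": 0,"wz": 0},
    {"hand": 1,"tx": 0,"ty": 0,"tz": -0.7,"wx": 0,"wy": 0,"wz": 0},
    {"hand": 1,"tx": 0,"ty": 0,"tz": -0.5,"wx": 0,"wy": 0,"wz": 0},
    {"hand": 1,"tx": 0.3,"ty": 0,"tz": -0.2,"wx": 0,"wy": 0,"wz": 0},
    {"hand": 1,"tx": 0.6,"ty": -0.03,"tz": 0,"wx": 0,"wy": 0,"wz": 0},
    {"hand": 1,"tx": 0.75,"ty": -0.04,"tz": 0,"wx": 0,"wy": 0,"wz": 0},
    {"hand": 1,"tx": 0.75,"ty": -0.04,"tz": 0,"wx": 0,"wy": 0,"wz": 0},
    {"hand": 1,"tx": 0.75,"ty": -0.04,"tz": 0,"wx": 0,"wy": 0,"wz": 0},
    {"hand": 1,"tx": 0.75,"ty": -0.04,"tz": 0,"wx": 0,"wy": 0,"wz": 0},
    {"hand": 1,"tx": 0.75,"ty": -0.04,"tz": 0,"wx": 0,"wy": 0,"wz": 0},
    {"hand": 1,"tx": 0.75,"ty": 0,"tz": 0,"wx": 0,"wy": 0,"wz": 0},
    {"hand": 1,"tx": 0.75,"ty": 0,"tz": 0,"wx": 0,"wy": 0,"wz": 0},
    {"hand": 1,"tx": 0.75,"ty": 0,"tz": 0,"wx": 0,"wy": 0,"wz": 0},
    {"hand": 1,"tx": 0.75,"ty": 0,"tz": 0,"wx": 0,"wy": 0,"wz": 0},
    {"hand": 1,"tx": 0.5,"ty": 0,"tz": 0,"wx": 0,"wy": 0,"wz": 0},
    {"hand": 1,"tx": 0.35,"ty": 0,"tz": 0,"wx": 0,"wy": 0,"wz": 0},
    {"hand": 1,"tx": 0,"ty": 0,"tz": 0,"wx": 0,"wy": 0,"wz": 0},
  ],
)

```text
time: 48.78
tool_pos: [428.3, 22.6, 194.8]
tcp_rot: [-3.139, -0.001, 1.609]
contact_force: [-0.1, -0.5, -1.5]
grip_width: 42.5
```

Request:
drive_tool(
  deltas=[
    {"hand": 1,"tx": 0,"ty": 0,"tz": 0,"wx": 0,"wy": 0,"wz": 0},
    {"hand": 1,"tx": 0,"ty": 0,"tz": 0,"wx": 0,"wy": 0,"wz": 0},
  ],
)

```text
time: 48.95
tool_pos: [429.4, 19.6, 195.1]
tcp_rot: [-3.141, 0.0, 1.606]
contact_force: [-1.3, 0.6, -1.4]
grip_width: 41.9
```

```bash
python3 p.py 430.2,19.8,50.2
```

```text
t 48.95 pos [429.4  19.6 195.1] rpy [-3.141  0.     1.606] F [-1.3  0.6 -1.4] w 41.9
(430.2, 19.8, 50.2) units [0.01 0.02 3.62] | 3.6
```

Request:
drive_tool(
  deltas=[
    {"hand": 1,"tx": 0,"ty": 0,"tz": 0.3,"wx": 0,"wy": 0,"wz": 0},
    {"hand": 1,"tx": 0,"ty": 0,"tz": 0.5,"wx": 0,"wy": 0,"wz": 0},
    {"hand": 1,"tx": 0,"ty": 0,"tz": 0.6,"wx": 0,"wy": 0,"wz": 0},
    {"hand": 1,"tx": 0,"ty": 0,"tz": 0.6,"wx": 0,"wy": 0,"wz": 0},
    {"hand": 1,"tx": 0,"ty": 0,"tz": 0.6,"wx": 0,"wy": 0,"wz": 0},
    {"hand": 1,"tx": 0,"ty": 0,"tz": 0.5,"wx": 0,"wy": 0,"wz": 0},
    {"hand": 1,"tx": 0,"ty": 0,"tz": 0.3,"wx": 0,"wy": 0,"wz": 0},
    {"hand": 1,"tx": 0,"ty": 0,"tz": 0.1,"wx": 0,"wy": 0,"wz": 0},
    {"hand": 1,"tx": 0,"ty": 0,"tz": 0,"wx": 0,"wy": 0,"wz": 0},
    {"hand": 1,"tx": 0,"ty": 0,"tz": 0,"wx": 0,"wy": 0,"wz": 0},
    {"hand": 1,"tx": 0,"ty": 0,"tz": 0,"wx": 0,"wy": 0,"wz": 0},
  ],
)

```text
time: 49.87
tool_pos: [430.6, 19.4, 56.3]
tcp_rot: [3.14, 0.0, 1.606]
contact_force: [-0.6, -0.2, -1.7]
grip_width: 42.0
```

```bash
python3 p.py 430.2,19.8,50.2;python3 - <<'E'
from h import *
im=capture('scene')[:,:,::-1];cv2.imwrite('pics/s15.png',cv2.resize(im[130:290,150:400],None,fx=3,fy=3,interpolation=cv2.INTER_CUBIC))
E
```

```text
t 49.87 pos [430.6  19.4  56.3] rpy [3.14  0.    1.606] F [-0.6 -0.2 -1.7] w 42.0
(430.2, 19.8, 50.2) units [ 0.01 -0.01  0.15] | 0.2
```

View pics/s15.png

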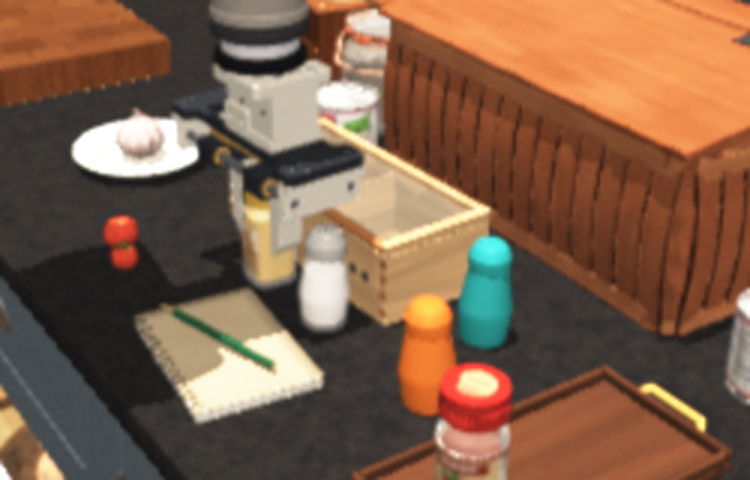

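Request:
drive_tool(
  deltas=[
    {"hand": 1,"tx": 0.01,"ty": 0,"tz": 0.1,"wx": 0,"wy": 0,"wz": 0},
    {"hand": 1,"tx": 0,"ty": 0,"tz": 0.06,"wx": 0,"wy": 0,"wz": 0},
    {"hand": 1,"tx": 0,"ty": 0,"tz": 0,"wx": 0,"wy": 0,"wz": 0},
    {"hand": 1,"tx": 0,"ty": 0,"tz": 0,"wx": 0,"wy": 0,"wz": 0},
    {"hand": 1,"tx": 0,"ty": 0,"tz": 0,"wx": 0,"wy": 0,"wz": 0},
  ],
)

```text
time: 50.33
tool_pos: [430.5, 20.2, 49.9]
tcp_rot: [3.14, 0.0, 1.606]
contact_force: [-1.5, 0.1, 7.4]
grip_width: 42.0
```

Request:
drive_tool(
  deltas=[
    {"hand": 0,"tx": 0,"ty": 0,"tz": 0,"wx": 0,"wy": 0,"wz": 0},
    {"hand": -0.3,"tx": 0,"ty": 0,"tz": 0,"wx": 0,"wy": 0,"wz": 0},
    {"hand": -0.4,"tx": 0,"ty": 0,"tz": 0,"wx": 0,"wy": 0,"wz": 0},
    {"hand": -0.4,"tx": 0,"ty": 0,"tz": -0.4,"wx": 0,"wy": 0,"wz": 0},
    {"hand": -0.4,"tx": 0,"ty": 0,"tz": -0.7,"wx": 0,"wy": 0,"wz": 0},
    {"hand": -0.4,"tx": 0,"ty": 0,"tz": -0.8,"wx": 0,"wy": 0,"wz": 0},
    {"hand": -0.4,"tx": 0,"ty": 0,"tz": -0.8,"wx": 0,"wy": 0,"wz": 0},
    {"hand": -0.4,"tx": -0.3,"ty": 0,"tz": -0.8,"wx": 0,"wy": 0,"wz": 0},
    {"hand": -0.4,"tx": -0.7,"ty": -0.1,"tz": -0.2,"wx": 0,"wy": 0,"wz": 0},
    {"hand": -0.4,"tx": -0.8,"ty": -0.16,"tz": 0,"wx": 0,"wy": 0,"wz": 0},
    {"hand": -0.4,"tx": -0.8,"ty": -0.16,"tz": 0,"wx": 0,"wy": 0,"wz": 0},
    {"hand": -0.4,"tx": -0.8,"ty": -0.16,"tz": 0,"wx": 0,"wy": 0,"wz": 0},
    {"hand": -0.4,"tx": -0.8,"ty": -0.16,"tz": 0,"wx": 0,"wy": 0,"wz": 0},
    {"hand": -0.4,"tx": -0.8,"ty": -0.16,"tz": 0,"wx": 0,"wy": 0,"wz": 0},
    {"hand": -0.4,"tx": -0.8,"ty": -0.16,"tz": 0,"wx": 0,"wy": 0,"wz": 0},
    {"hand": -0.4,"tx": -0.8,"ty": -0.16,"tz": 0,"wx": 0,"wy": 0,"wz": 0},
    {"hand": -0.4,"tx": -0.8,"ty": -0.16,"tz": 0,"wx": 0,"wy": 0,"wz": 0},
    {"hand": -0.4,"tx": -0.6,"ty": -0.16,"tz": 0,"wx": 0,"wy": 0,"wz": 0},
    {"hand": -0.4,"tx": -0.44,"ty": 0,"tz": 0,"wx": 0,"wy": 0,"wz": 0},
    {"hand": -0.4,"tx": 0,"ty": 0,"tz": 0,"wx": 0,"wy": 0,"wz": 0},
  ],
)

```text
time: 52.0
tool_pos: [379.9, -322.6, 196.7]
tcp_rot: [3.141, 0.001, 1.603]
contact_force: [-0.1, -0.1, 0.7]
grip_width: 64.3
```

Request:
drive_tool(
  deltas=[
    {"hand": -0.4,"tx": 0,"ty": 0,"tz": 0,"wx": 0,"wy": 0,"wz": 0},
    {"hand": -0.4,"tx": 0,"ty": 0,"tz": 0,"wx": 0,"wy": 0,"wz": 0},
  ],
)

```text
time: 52.17
tool_pos: [380.1, -318.4, 196.7]
tcp_rot: [-3.141, -0.001, 1.606]
contact_force: [-0.4, 0.6, 0.0]
grip_width: 64.3
```

```bash
python3 p.py 380.7,-319.5,67.2
```

```text
t 52.17 pos [ 380.1 -318.4  196.7] rpy [-3.141e+00 -1.000e-03  1.606e+00] F [-0.4  0.6  0. ] w 64.3
(380.7, -319.5, 67.2) units [-0.03  0.02  3.24] | 3.2
```

Request:
drive_tool(
  deltas=[
    {"hand": -0.4,"tx": 0,"ty": 0.02,"tz": 0.4,"wx": 0,"wy": 0,"wz": 0},
    {"hand": -0.4,"tx": 0,"ty": 0,"tz": 0.6,"wx": 0,"wy": 0,"wz": 0},
    {"hand": -0.4,"tx": 0,"ty": 0,"tz": 0.6,"wx": 0,"wy": 0,"wz": 0},
    {"hand": -0.4,"tx": 0,"ty": 0,"tz": 0.6,"wx": 0,"wy": 0,"wz": 0},
    {"hand": -0.4,"tx": 0,"ty": 0,"tz": 0.5,"wx": 0,"wy": 0,"wz": 0},
    {"hand": -0.4,"tx": 0,"ty": 0,"tz": 0.4,"wx": 0,"wy": 0,"wz": 0},
    {"hand": -0.4,"tx": 0,"ty": 0,"tz": 0.2,"wx": 0,"wy": 0,"wz": 0},
    {"hand": -0.4,"tx": 0,"ty": 0,"tz": 0,"wx": 0,"wy": 0,"wz": 0},
    {"hand": -0.4,"tx": 0,"ty": 0,"tz": 0,"wx": 0,"wy": 0,"wz": 0},
    {"hand": -0.2,"tx": 0,"ty": 0,"tz": 0,"wx": 0,"wy": 0,"wz": 0},
    {"hand": 0,"tx": 0,"ty": 0,"tz": 0,"wx": 0,"wy": 0,"wz": 0},
    {"hand": 0.2,"tx": 0,"ty": 0,"tz": 0,"wx": 0,"wy": 0,"wz": 0},
    {"hand": 1,"tx": 0,"ty": 0,"tz": 0,"wx": 0,"wy": 0,"wz": 0},
    {"hand": 1,"tx": 0,"ty": 0,"tz": 0,"wx": 0,"wy": 0,"wz": 0},
    {"hand": 1,"tx": 0,"ty": 0,"tz": 0,"wx": 0,"wy": 0,"wz": 0},
    {"hand": 1,"tx": 0,"ty": 0,"tz": 0,"wx": 0,"wy": 0,"wz": 0},
  ],
)

```text
time: 53.5
tool_pos: [381.3, -319.7, 65.8]
tcp_rot: [3.141, 0.001, 1.606]
contact_force: [-0.7, 0.9, 6.6]
grip_width: 44.2
```

```bash
python3 p.py 380.7,-319.5,205 428,104.8,205
```

```text
t 53.5 pos [ 381.3 -319.7   65.8] rpy [3.141e+00 1.000e-03 1.606e+00] F [-0.7  0.9  6.6] w 44.2
(380.7, -319.5, 205.0) units [ 0.   -0.01 -3.48] | 3.5
(428.0, 104.8, 205.0) units [ 1.056e+01  1.550e+00 -1.000e-02] | 10.6
```

Request:
drive_tool(
  deltas=[
    {"hand": 1,"tx": 0,"ty": 0,"tz": -0.2,"wx": 0,"wy": 0,"wz": 0},
    {"hand": 1,"tx": 0,"ty": 0,"tz": -0.5,"wx": 0,"wy": 0,"wz": 0},
    {"hand": 1,"tx": 0,"ty": 0,"tz": -0.7,"wx": 0,"wy": 0,"wz": 0},
    {"hand": 1,"tx": 0,"ty": 0,"tz": -0.7,"wx": 0,"wy": 0,"wz": 0},
    {"hand": 1,"tx": 0,"ty": 0,"tz": -0.7,"wx": 0,"wy": 0,"wz": 0},
    {"hand": 1,"tx": 0,"ty": 0,"tz": -0.5,"wx": 0,"wy": 0,"wz": 0},
    {"hand": 1,"tx": 0.3,"ty": 0,"tz": -0.2,"wx": 0,"wy": 0,"wz": 0},
    {"hand": 1,"tx": 0.6,"ty": 0.1,"tz": 0,"wx": 0,"wy": 0,"wz": 0},
    {"hand": 1,"tx": 0.75,"ty": 0.12,"tz": 0,"wx": 0,"wy": 0,"wz": 0},
    {"hand": 1,"tx": 0.75,"ty": 0.12,"tz": 0,"wx": 0,"wy": 0,"wz": 0},
    {"hand": 1,"tx": 0.75,"ty": 0.12,"tz": 0,"wx": 0,"wy": 0,"wz": 0},
    {"hand": 1,"tx": 0.75,"ty": 0.12,"tz": 0,"wx": 0,"wy": 0,"wz": 0},
    {"hand": 1,"tx": 0.75,"ty": 0.12,"tz": 0,"wx": 0,"wy": 0,"wz": 0},
    {"hand": 1,"tx": 0.75,"ty": 0.12,"tz": 0,"wx": 0,"wy": 0,"wz": 0},
    {"hand": 1,"tx": 0.75,"ty": 0.12,"tz": 0,"wx": 0,"wy": 0,"wz": 0},
    {"hand": 1,"tx": 0.75,"ty": 0.12,"tz": 0,"wx": 0,"wy": 0,"wz": 0},
    {"hand": 1,"tx": 0.75,"ty": 0.12,"tz": 0,"wx": 0,"wy": 0,"wz": 0},
    {"hand": 1,"tx": 0.75,"ty": 0.12,"tz": 0,"wx": 0,"wy": 0,"wz": 0},
    {"hand": 1,"tx": 0.75,"ty": 0.12,"tz": 0,"wx": 0,"wy": 0,"wz": 0},
    {"hand": 1,"tx": 0.5,"ty": 0.1,"tz": 0,"wx": 0,"wy": 0,"wz": 0},
  ],
)

```text
time: 55.17
tool_pos: [426.7, 71.3, 204.4]
tcp_rot: [-3.14, -0.001, 1.607]
contact_force: [0.0, -0.0, -0.7]
grip_width: 44.1
```

Request:
drive_tool(
  deltas=[
    {"hand": 1,"tx": 0.5,"ty": 0.03,"tz": 0,"wx": 0,"wy": 0,"wz": 0},
    {"hand": 1,"tx": 0.3,"ty": 0,"tz": 0,"wx": 0,"wy": 0,"wz": 0},
    {"hand": 1,"tx": 0.1,"ty": 0,"tz": 0,"wx": 0,"wy": 0,"wz": 0},
    {"hand": 1,"tx": 0,"ty": 0,"tz": 0,"wx": 0,"wy": 0,"wz": 0},
    {"hand": 1,"tx": 0,"ty": 0,"tz": 0,"wx": 0,"wy": 0,"wz": 0},
    {"hand": 1,"tx": 0,"ty": 0,"tz": 0,"wx": 0,"wy": 0,"wz": 0},
  ],
)

```text
time: 55.67
tool_pos: [427.8, 103.9, 204.9]
tcp_rot: [-3.141, 0.0, 1.605]
contact_force: [-0.4, -0.0, -0.8]
grip_width: 43.8
```

```bash
python3 p.py 428,104.8,60
```

```text
t 55.67 pos [427.8 103.9 204.9] rpy [-3.141  0.     1.605] F [-0.4 -0.  -0.8] w 43.8
(428.0, 104.8, 60.0) units [0.02 0.01 3.62] | 3.6
```

Request:
drive_tool(
  deltas=[
    {"hand": 1,"tx": 0.02,"ty": 0,"tz": 0.3,"wx": 0,"wy": 0,"wz": 0},
    {"hand": 1,"tx": 0,"ty": 0,"tz": 0.5,"wx": 0,"wy": 0,"wz": 0},
    {"hand": 1,"tx": 0,"ty": 0,"tz": 0.6,"wx": 0,"wy": 0,"wz": 0},
    {"hand": 1,"tx": 0,"ty": 0,"tz": 0.6,"wx": 0,"wy": 0,"wz": 0},
    {"hand": 1,"tx": 0,"ty": 0,"tz": 0.6,"wx": 0,"wy": 0,"wz": 0},
    {"hand": 1,"tx": 0,"ty": 0,"tz": 0.5,"wx": 0,"wy": 0,"wz": 0},
    {"hand": 1,"tx": 0,"ty": 0,"tz": 0.3,"wx": 0,"wy": 0,"wz": 0},
    {"hand": 1,"tx": 0,"ty": 0,"tz": 0.1,"wx": 0,"wy": 0,"wz": 0},
    {"hand": 1,"tx": 0,"ty": 0,"tz": 0,"wx": 0,"wy": 0,"wz": 0},
    {"hand": 1,"tx": 0,"ty": 0,"tz": 0,"wx": 0,"wy": 0,"wz": 0},
    {"hand": 1,"tx": 0,"ty": 0,"tz": 0,"wx": 0,"wy": 0,"wz": 0},
  ],
)

```text
time: 56.58
tool_pos: [428.9, 105.1, 66.0]
tcp_rot: [3.14, -0.0, 1.606]
contact_force: [0.5, 0.6, -1.1]
grip_width: 43.9
```

```bash
python3 p.py 428,104.8,59.9
```

```text
t 56.58 pos [428.9 105.1  66. ] rpy [ 3.14  -0.     1.606] F [ 0.5  0.6 -1.1] w 43.9
(428.0, 104.8, 59.9) units [-0.01 -0.02  0.15] | 0.2
```

Request:
drive_tool(
  deltas=[
    {"hand": 1,"tx": 0,"ty": -0.02,"tz": 0.1,"wx": 0,"wy": 0,"wz": 0},
    {"hand": 1,"tx": 0,"ty": 0,"tz": 0.06,"wx": 0,"wy": 0,"wz": 0},
    {"hand": 1,"tx": 0,"ty": 0,"tz": 0,"wx": 0,"wy": 0,"wz": 0},
    {"hand": 1,"tx": 0,"ty": 0,"tz": 0,"wx": 0,"wy": 0,"wz": 0},
    {"hand": 1,"tx": 0,"ty": 0,"tz": 0,"wx": 0,"wy": 0,"wz": 0},
  ],
)

```text
time: 57.0
tool_pos: [427.9, 105.5, 59.6]
tcp_rot: [3.14, -0.0, 1.606]
contact_force: [-1.5, 1.0, 7.6]
grip_width: 43.5
```

Release, rise and withdraw to the side so that the cameras see the scene.

Request:
drive_tool(
  deltas=[
    {"hand": 0,"tx": 0,"ty": 0,"tz": 0,"wx": 0,"wy": 0,"wz": 0},
    {"hand": -0.3,"tx": 0,"ty": 0,"tz": 0,"wx": 0,"wy": 0,"wz": 0},
    {"hand": -0.4,"tx": 0,"ty": 0,"tz": 0,"wx": 0,"wy": 0,"wz": 0},
    {"hand": -0.4,"tx": 0,"ty": 0,"tz": 0,"wx": 0,"wy": 0,"wz": 0},
    {"hand": -0.4,"tx": 0,"ty": 0,"tz": -0.3,"wx": 0,"wy": 0,"wz": 0},
    {"hand": -0.4,"tx": 0,"ty": 0,"tz": -0.6,"wx": 0,"wy": 0,"wz": 0},
    {"hand": -0.4,"tx": 0,"ty": 0,"tz": -0.8,"wx": 0,"wy": 0,"wz": 0},
    {"hand": -0.4,"tx": 0,"ty": 0,"tz": -0.8,"wx": 0,"wy": 0,"wz": 0},
    {"hand": -0.4,"tx": 0,"ty": 0,"tz": -0.8,"wx": 0,"wy": 0,"wz": 0},
    {"hand": -0.4,"tx": 0.5,"ty": -0.3,"tz": -0.8,"wx": 0,"wy": 0,"wz": 0},
    {"hand": -0.4,"tx": 0.7,"ty": -0.4,"tz": 0,"wx": 0,"wy": 0,"wz": 0},
    {"hand": -0.4,"tx": 0.7,"ty": -0.4,"tz": 0,"wx": 0,"wy": 0,"wz": 0},
    {"hand": -0.4,"tx": 0.7,"ty": -0.4,"tz": 0,"wx": 0,"wy": 0,"wz": 0},
    {"hand": -0.4,"tx": 0.7,"ty": -0.4,"tz": 0,"wx": 0,"wy": 0,"wz": 0},
    {"hand": -0.4,"tx": 0.7,"ty": -0.4,"tz": 0,"wx": 0,"wy": 0,"wz": 0},
    {"hand": -0.4,"tx": 0.7,"ty": -0.4,"tz": 0,"wx": 0,"wy": 0,"wz": 0},
    {"hand": -0.4,"tx": 0.7,"ty": -0.4,"tz": 0,"wx": 0,"wy": 0,"wz": 0},
    {"hand": -0.4,"tx": 0.7,"ty": -0.4,"tz": 0,"wx": 0,"wy": 0,"wz": 0},
    {"hand": -0.4,"tx": 0.7,"ty": -0.4,"tz": 0,"wx": 0,"wy": 0,"wz": 0},
    {"hand": -0.4,"tx": 0.7,"ty": -0.4,"tz": 0,"wx": 0,"wy": 0,"wz": 0},
  ],
)

```text
time: 58.67
tool_pos: [243.6, 400.2, 222.6]
tcp_rot: [-3.142, 0.0, 1.606]
contact_force: [0.9, 0.2, -0.3]
grip_width: 64.2
```

Request:
drive_tool(
  deltas=[
    {"hand": -0.4,"tx": 0.5,"ty": -0.2,"tz": 0,"wx": 0,"wy": 0,"wz": 0},
    {"hand": -0.4,"tx": 0.2,"ty": -0.1,"tz": 0,"wx": 0,"wy": 0,"wz": 0},
    {"hand": -0.4,"tx": 0,"ty": 0,"tz": 0,"wx": 0,"wy": 0,"wz": 0},
    {"hand": -0.4,"tx": 0,"ty": 0,"tz": 0,"wx": 0,"wy": 0,"wz": 0},
    {"hand": -0.4,"tx": 0,"ty": 0,"tz": 0,"wx": 0,"wy": 0,"wz": 0},
  ],
)

```text
time: 59.08
tool_pos: [232.4, 425.6, 222.6]
tcp_rot: [-3.141, 0.001, 1.605]
contact_force: [1.1, -0.1, 0.7]
grip_width: 64.0
```

```bash
python3 - <<'E'
from h import *
plan()
for n in('scene','top'):
  im=capture(n)[:,:,::-1];cv2.imwrite(f'pics/{n}16_raw.png',im);cv2.imwrite(f'pics/{n}16.png',cv2.resize(im[130:290,110:420],None,fx=2.5,fy=2.5,interpolation=cv2.INTER_CUBIC))
E
sed 's/top0/top16_raw/;s/scene0/scene16_raw/' m1.py > m1b.py; echo BEFORE; python3 m1.py | egrep '^(red|yel|wht|knob|lemon|saucer)'; echo AFTER; python3 m1b.py| egrep '^(red|yel|wht|knob|lemon|saucer)'
```

```text
t 59.08 pos [232.4 425.6 222.6] rpy [-3.141e+00  1.000e-03  1.605e+00] F [ 1.1 -0.1  0.7] w 64.0
BEFORE
red top [212.7 218.1] 204 209 18 18 154
yel top [245.3 216.1] 238 208 16 17 202
wht top [273.5 214.4] 266 208 16 14 178
knob top [242.3 187.4] 239 184 8 8 44
lemon top [234.5 165.5] 230 165 10 2 16
lemon top [220.2 182.4] 211 171 20 24 340
saucer top [142.1 212.9] 117 188 51 51 2065
red scene [221.4 180.2] 214 173 16 14 145
yel scene [237.5 196. ] 231 188 15 14 111
AFTER
red top [213.5 218.2] 205 210 18 18 151
yel top [245.8 216.2] 238 209 17 16 201
wht top [274.8 214.1] 267 207 16 15 182
knob top [242.2 187.1] 239 184 7 7 42
lemon top [215.9 166.4] 211 166 11 2 12
lemon top [234.5 165.5] 230 165 10 2 14
lemon top [220.2 182.3] 211 171 20 24 340
saucer top [142.1 212.9] 117 188 51 51 2024
red scene [221.5 180.8] 214 173 16 14 144
yel scene [238.3 196.7] 231 189 16 13 111
```

View pics/scene16.png

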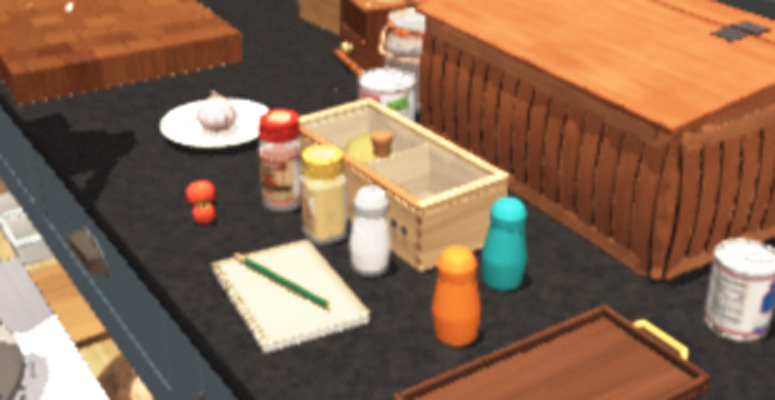

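View pics/top16.png

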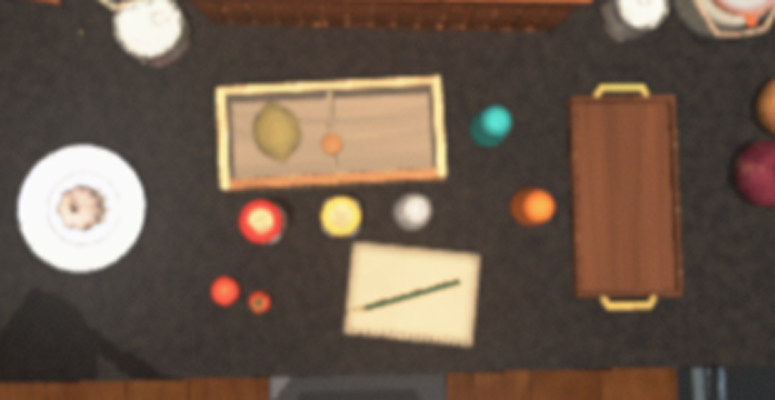

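```bash
python3 -c "
from plant import *
print(close_job())"
```

```text
the job is handed in; nothing more can be done
None
```

I finished every step and handed the job in at about 59 s of the 147 s allowed; the hand-in gives no verdict. I stood all three jars on the tray and slid the lid about 76 mm open. The garlic went onto the middle of the saucer, the lid was pushed shut to its stop, and each jar was put back on its spot.

Last camera checks, comparing the end with the start:
- **Jars:** all three stand upright. Their tops are within about 0.5 to 1.3 px of where they were, which is roughly 1.5 to 3.5 mm against the 15 mm allowed.
- **Lid:** the knob is within 0.3 px of its shut position.
- **Garlic:** it lies within about 1 mm of the saucer's centre.
- **Lemon:** it has not moved.
- **Robot:** the arm is clear of everything.

Nothing failed. The square jar was first gripped across its corners (46.8 mm instead of 42), so I let go where it stood, turned the gripper and took it again before lifting.

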